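Load slide cassettes into the scanner and set the focus

TASK

First take the two orange finished cassettes out of the scanner's track and stand them upright in the grey out-tray. Then load every blue cassette into the track, standing upright with its white label towards the robot, and close them up flush one against the next and the first against the dark docked module, so that no gap is left in the row. Last, turn the focus knob until its white pointer is at the yellow index mark; leave everything else on the bench where it is.

Things in the scene. Friction and masses are not known exactly. Their poses are not given: they have to be found in the camera images.
- loader: Fixed slide-scanner loader. Origin at bench level below point dock_face; x away from the robot, y (robot's left) along the track. At +y the track ends at the docked module, a fixed dark grey cassette without rib (84 x 60 x 40 high above the track floor). Beyond it an ivory deck 90 high with the knob (y 60 to 260, x -70 to 170); from y=270 on, the housing, 220 high.
- dock_face (a point): Foot of the docked module's -y face, mid-width, on the track floor; axes as the loader's. The first cassette's +y face goes against it. The aluminium track runs from here 290 to -y, its floor 8 above the bench, between a rear fence (24 high above the floor, inner face x=+47) and a front lip (8 high, inner face x=-47); open at the -y end.
- focus (a joint): Angle of the focus knob on the deck, rad, 0 to 6.28; grows clockwise seen from above, stays where left, friction 0.05 N m. At 0 the white pointer looks along the loader's +x. At the start between 1.0 and 1.8; the mark is 0.8 to 2.7 rad further clockwise.
- focus_grip (a point): On the knob's vertical axis at mid height of its bar, 31 above the deck. Knob: black disc 62 across with a grey grip bar 60 long x 16 thick, standing from 16 to 46 above the deck; the pointer is a white line on one half of the bar's top and that end of it.
- focus_pointer (a point): Pointer end of the knob: 36 from the axis on the line of the pointer, turns with the knob.
- focus_index (a point): The yellow index mark on the dark bezel round the knob: 36 from the axis. It does not move during the job; its place round the bezel differs from start to start.
- tray: Fixed grey out-tray, open box 150 (x) x 170 (y) x 35 high, walls and floor 5. Origin: centre of the underside.
- done1: Orange, finished, slide cassette, 250 g: body 84 (its x) x 54 (its y) x 40 high, slides seen in the top, white label on its -x face; on top, centred, a grip rib 14 thick (x) x 40 long (y), standing from 40 to 74 above the underside. Origin: centre of the underside, z up. Stands in the track at the start, in the way of loading.
- done2: Orange, finished, slide cassette, 250 g: body 84 (its x) x 54 (its y) x 40 high, slides seen in the top, white label on its -x face; on top, centred, a grip rib 14 thick (x) x 40 long (y), standing from 40 to 74 above the underside. Origin: centre of the underside, z up. Stands in the track at the start, in the way of loading.
- cas1: Blue, full, slide cassette, 250 g: body 84 (its x) x 54 (its y) x 40 high, slides seen in the top, white label on its -x face; on top, centred, a grip rib 14 thick (x) x 40 long (y), standing from 40 to 74 above the underside. Origin: centre of the underside, z up. Three to five blue ones are there; the others are absent (None). At the start on the bench in front of the track.
- cas2: Blue, full, slide cassette, 250 g: body 84 (its x) x 54 (its y) x 40 high, slides seen in the top, white label on its -x face; on top, centred, a grip rib 14 thick (x) x 40 long (y), standing from 40 to 74 above the underside. Origin: centre of the underside, z up. Three to five blue ones are there; the others are absent (None). At the start on the bench in front of the track.
- cas3: Blue, full, slide cassette, 250 g: body 84 (its x) x 54 (its y) x 40 high, slides seen in the top, white label on its -x face; on top, centred, a grip rib 14 thick (x) x 40 long (y), standing from 40 to 74 above the underside. Origin: centre of the underside, z up. Three to five blue ones are there; the others are absent (None). At the start on the bench in front of the track.
- cas4: Blue, full, slide cassette, 250 g: body 84 (its x) x 54 (its y) x 40 high, slides seen in the top, white label on its -x face; on top, centred, a grip rib 14 thick (x) x 40 long (y), standing from 40 to 74 above the underside. Origin: centre of the underside, z up. Three to five blue ones are there; the others are absent (None). At the start on the bench in front of the track.
- cas5: Blue, full, slide cassette, 250 g: body 84 (its x) x 54 (its y) x 40 high, slides seen in the top, white label on its -x face; on top, centred, a grip rib 14 thick (x) x 40 long (y), standing from 40 to 74 above the underside. Origin: centre of the underside, z up. Three to five blue ones are there; the others are absent (None). At the start on the bench in front of the track.
- oil: Bystander: brown immersion-oil bottle, 34 across, 85 high; leave it alone.
- jar: Bystander: clear specimen jar, red cap, 60 across, 75 high; leave it alone.
- slidebox: Bystander: flat green slide box, 100 x 170 x 32; leave it alone.
- brush: Bystander: small brush, 160 long; leave it alone.
- cup: Bystander: white cup, 72 across, 85 high; leave it alone.

How it is judged:
By the outcome, as a careful person would: the job done as asked, in the order asked, and still so for the second after the job is handed in, with the robot touching nothing.
Of cas1, cas2, cas3, cas4, cas5 only 3 to 5 are there at a start; the rules pass over those that are not, and their reading is None.
At some moment in a run one of cas1, cas2, cas3, cas4, cas5 may be knocked a few centimetres aside while the robot is not near it.
Once in a run the grip may slacken for a moment while it holds something.
It also fails if it takes over 210 s, if anything falls off the work surface, if the arm or the gripper's body presses on something with over 40 N, if the wrist force passes 120 N, or if a joint passes its speed limit or range.

ROBOT

A 6-joint arm with a two-finger parallel gripper is mounted at the origin on the work surface. World frame = base frame: x ahead of the robot, y to its left, z up, the work surface at z = 0. Lengths are in m, angles in rad, forces in N, time in s.
With the tool pointing down it reaches from about 0.4 to 0.925 m from the base axis. Payload 3.4 kg.
Tool frame: the origin (TCP) lies at the very end of the fingers, on their centre line; the grasp point (between the pads) lies 19 mm behind it; z points along the fingers, y is the line along which they close (so a half turn about z gives the same grasp; the last joint's range is limited). The gripper opens to 85 mm and grips with 20 to 120 N. Pads are 22 mm wide; open, the fingers measure 114 mm over their backs; the gripper's body (76 mm by 85 mm) begins 54 mm behind the grasp point. The pads swing forward as they close: fully open they stand 13 mm farther back than shut.
Start: joints at [-1.349, 0.307, 1.506, -0, 1.328, -0.073], TCP at [0.167, -0.55, 0.231] pointing down, gripper open.
Joint ranges: [-3.12, 3.12], [-1.05, 2.28], [0.14, 2.33], [-1.42, 4.57], [0.1, 2.73], [-2.68, 2.68]. Speed limits (rad/s): [2.57, 2.57, 3.14, 3.14, 3.14, 3.14].

INTERFACE

Orientations are given as a unit quaternion [x, y, z, w].
In Python, from workcell import sensors, viewer, job, recognise, cut_out, pinpoint gives the robot as it stands.
- The arm moves only by the tool send_rows, never from a script. Its argument "deltas" is text: rows parted by semicolons, each of 4 numbers parted by spaces: the shift along the tool's x, y, z each as a share of 600 mm, from -1 to 1, then the turn about the tool's z as a share of 180 degrees, from -1 to 1. A call has 1 to 5 rows; each row is the pose to reach, as a shift and turn from the pose commanded when the call began, along the tool's axes at that moment, turning the shorter way round; what a row does not reach only later rows make up. A row lasts 1/8 s, in which the tool goes at most 62.5 mm and 10.7 degrees, less where a joint would pass 70% of its speed; a pose out of reach is approached as far as the arm can. A call with a number of a shift or a turn outside -1 to 1 is refused whole. A call with a gripper value outside its range is refused whole. "gripper" is the opening, from 0 (shut) to 1 (fully open), set as the call begins (left out, the last holds). The fingers move at their own pace and stop on an object; the grip force is fixed at half the most. Time passes only in rows, so rows that repeat a pose let the fingers close. It gives the time, the measured TCP pose, the force, the opening and the grip force at its end, in the units of the state.
- sensors.read_state(): the state, without advancing time (a new reading comes with each control period).
- viewer.snapshot(name): name is "side" or "top" or "wrist"; returns a dict with "pixels" (400x640x3 uint8, red, green, blue), "fx", "fy", "cx", "cy" (pixels), "dist" ([k1, k2, p1, p2, k3] as OpenCV has them; the pictures are not rectified), "eye" and "orientation" of the camera in the world. Camera axes: x right, y up, looking along -z (the intrinsics and any distortion apply to the point x, -y, -z); pixel columns grow to the right and rows downward; lengths in m; the calibration is good to about 2 mm. A picture is of the moment at which its call begins. There is no depth.
- job.hand_in(): hands the job in; it is judged then, once.
Trained networks look in a picture, given as the dict that the camera call returned (one of the last four; its "shot" number tells which), for a name from the list of things; names that differ only in an ending like _2 or _b are one class to them, and where a whole thing is asked for, a point or a joint stands for the part that bears it (a point fixed in the world has none). Each returns a list of dicts, best first, with "p" (0 to 1); they miss things now and then, are a little off and sometimes report something else, mostly with a low value. They report only what shows in the picture. A call takes as long as a camera call.
- recognise(picture, target): "at" ([column, row] as shares, 0 to 1, of the picture: columns of its width, rows of its height, amid what is visible of it).
- cut_out(picture, target): "mask" (400x640 bool, what is visible of it) and "at" ([column, row] as shares, 0 to 1, of the picture: columns of its width, rows of its height, amid what is visible of it).
- pinpoint(picture, target): "at" ([column, row] as shares, 0 to 1, of the picture: columns of its width, rows of its height: a listed point, or the origin of a listed thing).
The state is a dict: "t": time; "joint_pos": joint angles; "dq": joint speeds; "effort": joint torques, N m; "tcp_pos": TCP position; "eef_rot": TCP orientation; "force": force on the tool from outside, world axes, zero at the start; "wrist_torque": the same for the moment, N m; "grip_width": opening from 0.0 (shut) to 1.0 (fully open); "grip_force": force on a finger pad.
Only numpy, scipy, OpenCV 4.12 (cv2) and the standard library are available. Lean on these libraries where they do the work, as an engineer would, in place of code of your own. Each camera call takes 0.05 s, during which the arm holds its last target. There are 200 camera calls.

## Working session

There is one attempt and no reset: what is moved stays moved. The work goes in short steps, Python scripts to look and compute and a tool call to move; the robot and the scene stay as the last step left them, time stands still between calls to the robot, and variables do not carry over. Pictures are saved under pics/ and viewed, at most 14 in all, crops included, and the job is handed in when it is done.

Besides the shell and the picture viewer there is one more tool, called after "Call:" by a JSON object that holds its "op" and its "data", one argument or row to a line. send_rows: Moves the arm, as the interface text tells. Shift numbers are shares of 600 mm and turn numbers shares of 180 degrees, none past 1 either way. Its arguments: {"type":"object","properties":{"deltas":{"type":"string"},"gripper":{"type":"number"}},"required":["deltas"]}

```bash
mkdir -p pics; ls; python3 - <<'E'
from workcell import sensors, viewer
import cv2,numpy as np
print(sensors.read_state())
for n in("top","side"):
    s=viewer.snapshot(n); print({k:v for k,v in s.items() if k!="pixels"})
    cv2.imwrite(f"pics/{n}0.png",s["pixels"][:,:,::-1])
E
```

```text
pics
{'t': 0.0, 'joint_pos': array([-1.34947271e+00,  3.07543330e-01,  1.50768026e+00, -3.01846204e-06,
        1.32841852e+00, -7.34965073e-02]), 'dq': array([ 0.00020956, -0.00055272,  0.00072685,  0.00088353,  0.00057829,
       -0.00238839]), 'effort': array([-1.87851874e-03, -4.57557392e+01, -2.51915324e+01, -5.40572619e-04,
        1.36969038e-02, -6.89906244e-06]), 'tcp_pos': array([ 0.16689748, -0.54950317,  0.23039546]), 'eef_rot': array([ 9.89154224e-01,  1.46877062e-01, -7.71330964e-05, -1.02182206e-03]), 'force': array([-0.74409609, -0.08333317,  0.44619091]), 'wrist_torque': array([0.01760746, 0.0082288 , 0.01906779]), 'grip_force': 0.0, 'grip_width': 0.9962416446555947}
{'fx': 477.03961042700035, 'fy': 477.03961042700035, 'cx': 317.5795661434109, 'cy': 198.1560178255343, 'dist': array([-0.03237962,  0.        ,  0.        ,  0.        ,  0.        ]), 'eye': array([ 0.31561526, -0.02335653,  1.54952332]), 'orientation': array([ 0.05961929, -0.07133442, -0.69822028,  0.70982067]), 'shot': 1}
{'fx': 498.51105111486817, 'fy': 498.51105111486817, 'cx': 316.57901819756916, 'cy': 208.1085976324589, 'dist': array([-0.01234749,  0.        ,  0.        ,  0.        ,  0.        ]), 'eye': array([0.2092053 , 1.03414354, 0.75365516]), 'orientation': array([-0.09251825,  0.49092677,  0.85402019, -0.14519227]), 'shot': 2}
```

View pics/top0.png

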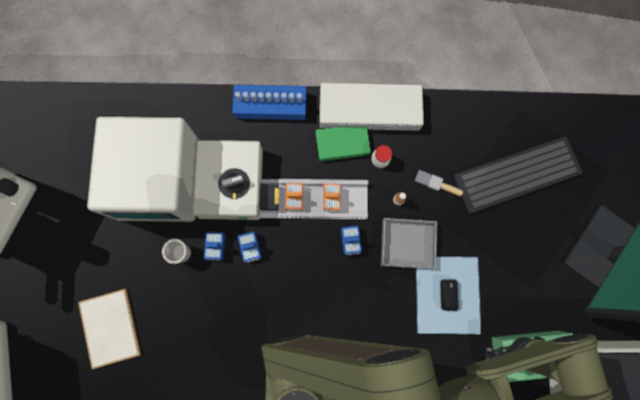

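View pics/side0.png

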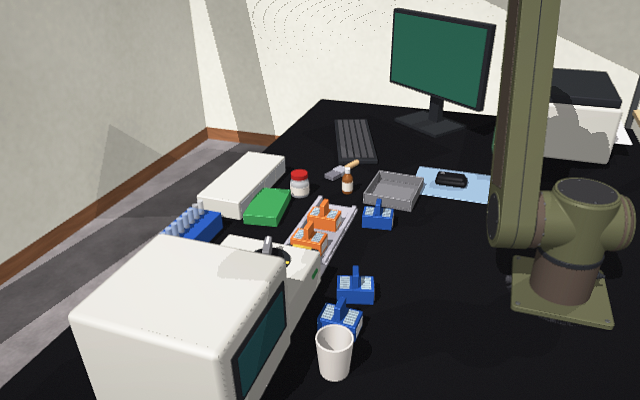

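```bash
cat > h.py <<'E'
import numpy as np,cv2
from scipy.spatial.transform import Rotation as R
from scipy.optimize import minimize
from workcell import sensors, viewer, job, recognise, cut_out, pinpoint
F=np.diag([1,-1,-1.])
def proj(s,P):
    P=np.atleast_2d(P).astype(float)
    M=F@R.from_quat(s["orientation"]).as_matrix().T
    K=np.array([[s["fx"],0,s["cx"]],[0,s["fy"],s["cy"]],[0,0,1]])
    return cv2.projectPoints(P,cv2.Rodrigues(M)[0],-M@s["eye"],K,s["dist"])[0][:,0]
def ray(s,uv,z):
    K=np.array([[s["fx"],0,s["cx"]],[0,s["fy"],s["cy"]],[0,0,1]])
    u=cv2.undistortPoints(np.array([[uv]],float),K,s["dist"])[0,0]
    d=R.from_quat(s["orientation"]).as_matrix()@F@np.r_[u,1]
    return s["eye"]+d*(z-s["eye"][2])/d[2]
def px(a): return np.array(a)*[640,400]
def box(x,y,z0,z1): return np.array([[i*x/2,j*y/2,k] for i in(-1,1) for j in(-1,1) for k in(z0,z1)])
def cas(p,z0):
    c,s=np.cos(p[2]),np.sin(p[2]); T=np.array([[c,-s,0],[s,c,0],[0,0,1]])
    return [b@T.T+[p[0],p[1],z0] for b in(box(.084,.054,0,.04),box(.014,.04,.04,.074))]
def sil(s,parts,k=4):
    m=np.zeros((400*k,640*k),np.uint8)
    for b in parts:
        cv2.fillConvexPoly(m,cv2.convexHull(np.round((proj(s,b)+.5)*k).astype(np.int32)),1)
    return cv2.resize(m.astype(np.float32),(640,400),interpolation=cv2.INTER_AREA)
def fit(views,p0,z0):
    "views: list of (shot,mask); p=(x,y,yaw) of cassette"
    ms=[m.astype(np.float32) for _,m in views]
    def f(q):
        p=np.array(q)*[.01,.01,.1]
        return sum(np.abs(sil(s,cas(p,z0))-m).sum()/m.sum() for (s,_),m in zip(views,ms))
    q0=np.array(p0)/[.01,.01,.1]
    best=min((minimize(f,q0+[0,0,d],method="Nelder-Mead",options=dict(initial_simplex=q0+[0,0,d]+np.array([[0,0,0],[1,0,0],[0,1,0],[0,0,2]]),xatol=.02,fatol=1e-3)) for d in(-2,2)),key=lambda r:r.fun)
    return best.x*[.01,.01,.1],best.fun/len(views)
E
cat > a.py <<'E'
from h import *
np.set_printoptions(precision=4,suppress=True)
S={n:viewer.snapshot(n) for n in("top","side")}
Z=dict(dock_face=.008,loader=0,focus_grip=.121,focus_pointer=.12,focus_index=.092,tray=0,done1=.008,cas1=0,oil=0,jar=0,cup=0,slidebox=0,brush=0)
for n,z in Z.items():
    for v,s in S.items():
        print(n,v,[(round(d["p"],2),ray(s,px(d["at"]),z)[:2].round(4).tolist()) for d in pinpoint(s,n) if d["p"]>.2])
for n,z in(("done1",.008),("cas1",0)):
    C={v:[d for d in cut_out(s,n) if d["p"]>.2] for v,s in S.items()}
    for d in C["top"]:
        p=ray(S["top"],px(d["at"]),z+.04)
        vs=[(S["top"],d["mask"])]
        q=proj(S["side"],[p[0],p[1],z+.03])[0]
        e=min(C["side"],key=lambda e:np.hypot(*(px(e["at"])-q)),default=None)
        r1=fit(vs,[p[0],p[1],0],z)
        print(n,round(d["p"],2),px(d["at"]),"top",r1)
        if e is not None: print("  side off",px(e["at"])-q,fit(vs+[(S["side"],e["mask"])],[p[0],p[1],0],z))
E
python3 a.py
```

```text
dock_face top [(0.81, [0.6113, 0.0779]), (0.61, [0.665, -0.4408]), (0.29, [0.6145, -0.3144])]
dock_face side [(0.6, [0.5977, 0.0694])]
loader top [(0.58, [0.6099, 0.0942])]
loader side [(0.79, [0.6064, 0.0757]), (0.48, [0.4402, 0.2824])]
focus_grip top [(0.74, [0.6362, 0.2221]), (0.54, [0.4076, 0.3619])]
focus_grip side [(0.54, [0.6363, 0.2297])]
focus_pointer top [(0.82, [0.6508, 0.1804])]
focus_pointer side [(0.71, [0.6304, 0.2082]), (0.41, [0.6513, -0.0393])]
focus_index top [(0.83, [0.6072, 0.2148])]
focus_index side [(0.42, [0.5982, 0.2091])]
tray top [(0.93, [0.4551, -0.336]), (0.47, [0.6696, 0.2368])]
tray side [(0.96, [0.4633, -0.3555])]
done1 top [(0.8, [0.601, 0.0379]), (0.64, [0.6026, -0.0812])]
done1 side [(0.98, [0.5982, -0.0785]), (0.83, [0.6057, 0.0267])]
cas1 top [(0.83, [0.4413, 0.2876]), (0.69, [0.4767, -0.1582]), (0.64, [0.4447, 0.1705]), (0.5, [0.6656, 0.1941])]
cas1 side [(0.75, [0.4411, 0.2853]), (0.73, [0.4426, 0.1732]), (0.36, [0.6552, 0.0943])]
oil top [(0.61, [0.6002, 0.0388])]
oil side [(0.55, [0.6048, -0.3046])]
jar top [(0.71, [0.7414, -0.2531])]
jar side
[... 595 characters left out ...]
423128128))
  side off [ 1.6564 -2.0148] (array([ 0.6042,  0.0307, -0.0135]), np.float64(0.2640482485294342))
cas1 0.77 [212.608 248.   ] top (array([ 0.4413,  0.2826, -0.0446]), np.float64(0.06128167733550072))
  side off [0.2502 0.4024] (array([ 0.4416,  0.2815, -0.0329]), np.float64(0.24354489147663116))
cas1 0.61 [252.224 245.92 ] top (array([0.4407, 0.1698, 0.261 ]), np.float64(0.06097274273633957))
  side off [1.1558 4.2183] (array([0.4402, 0.169 , 0.2904]), np.float64(0.10670582950115204))
cas1 0.55 [352.192 238.72 ] top (array([ 0.4664, -0.1552,  0.1216]), np.float64(0.08472521603107452))
  side off [3.107  2.1528] (array([ 0.4667, -0.1552,  0.146 ]), np.float64(0.08232922106981277))
```

```bash
cat > plan.py <<'E'
from h import *
import sys
def now():
    s=sensors.read_state(); X=R.from_quat(s["eef_rot"]).as_matrix()[:,0]
    return s,np.r_[s["tcp_pos"],np.degrees(np.arctan2(X[1],X[0]))]
def plan(*wps,start=None):
    "wps: (x,y,z,theta deg of tool x); prints send_rows rows, None keeps"
    s,p=now()
    if start is not None:p=np.array(start,float)
    for w in wps:
        w=np.array([a if b is None else b for a,b in zip(p,w)],float)
        d=w-p; d[3]=(d[3]+180)%360-180
        n=max(1,int(np.ceil(max(np.linalg.norm(d[:3])/.27,abs(d[3])/45))))
        for i in range(n):
            t=np.radians(p[3]);st=d/n
            X=[np.cos(t),np.sin(t)];Y=[np.sin(t),-np.cos(t)]
            r=np.r_[st[:2]@X/.6,st[:2]@Y/.6,-st[2]/.6,-st[3]/180]
            k=max(np.linalg.norm(st[:3])/.0625,abs(st[3])/10.7)
            print("  "," ".join(f"{v:.4f}" for v in r),"rows",int(np.ceil(k))+1,"->",(p+st).round(4))
            p=p+st
E
python3 -c "
from plan import *
s,p=now();print(p)
plan((.53,-.09,.32,90))"
```

```text
[ 0.16702834 -0.55020385  0.23131365 16.88901352]
   0.2672 -0.1861 -0.0493 -0.1354 rows 5 -> [ 0.288  -0.3968  0.2609 41.2593]
   0.3202 -0.0592 -0.0493 -0.1354 rows 5 -> [ 0.409  -0.2434  0.2904 65.6297]
   0.3161 0.0782 -0.0493 -0.1354 rows 5 -> [ 0.53 -0.09  0.32 90.  ]
```

Call:
{"op": "send_rows", "data": {
  "deltas": "0.267 -0.186 -0.05 -0.135; 0.267 -0.186 -0.05 -0.135; 0.267 -0.186 -0.05 -0.135; 0.267 -0.186 -0.05 -0.135; 0.267 -0.186 -0.05 -0.135",
  "gripper": 0.6
}}

```text
t: 2.33
tcp_pos: [0.2883, -0.3968, 0.2617]
eef_rot: [0.936, 0.353, -0.0, 0.001]
force: [-0.2, -0.0, -0.0]
grip_width: 0.602
grip_force: 0.0
```

Call:
{"op": "send_rows", "data": {
  "deltas": "0.32 -0.06 -0.05 -0.135; 0.32 -0.06 -0.05 -0.135; 0.32 -0.06 -0.05 -0.135; 0.32 -0.06 -0.05 -0.135; 0.32 -0.06 -0.05 -0.135"
}}

```text
t: 2.95
tcp_pos: [0.4086, -0.2444, 0.291]
eef_rot: [0.841, 0.541, -0.001, 0.0]
force: [-0.4, 0.7, -0.1]
grip_width: 0.596
grip_force: 0.0
```

Call:
{"op": "send_rows", "data": {
  "deltas": "0.316 0.078 -0.05 -0.135; 0.316 0.078 -0.05 -0.135; 0.316 0.078 -0.05 -0.135; 0.316 0.078 -0.05 -0.135; 0.316 0.078 -0.05 -0.135"
}}

```text
t: 3.58
tcp_pos: [0.5296, -0.0919, 0.3205]
eef_rot: [0.709, 0.705, -0.001, -0.0]
force: [-0.6, 0.3, -0.4]
grip_width: 0.603
grip_force: 0.0
```

```bash
python3 - <<'E'
from plan import *
s=viewer.snapshot("wrist"); t=viewer.snapshot("top")
print(now()[1],s["eye"],R.from_quat(s["orientation"]).as_matrix())
cv2.imwrite("pics/w1.png",s["pixels"][:,:,::-1]);cv2.imwrite("pics/t1.png",cv2.resize(t["pixels"][100:300,80:400,::-1],None,fx=2.5,fy=2.5,interpolation=cv2.INTER_CUBIC))
E
```

```text
[ 0.52867344 -0.0923675   0.32059068 89.62522577] [ 0.52983331 -0.01948191  0.46331363] [[ 0.99998298  0.00502274  0.00296879]
 [-0.00565426  0.95975962  0.28076591]
 [-0.00143911 -0.28077792  0.95977169]]
```

View pics/w1.png

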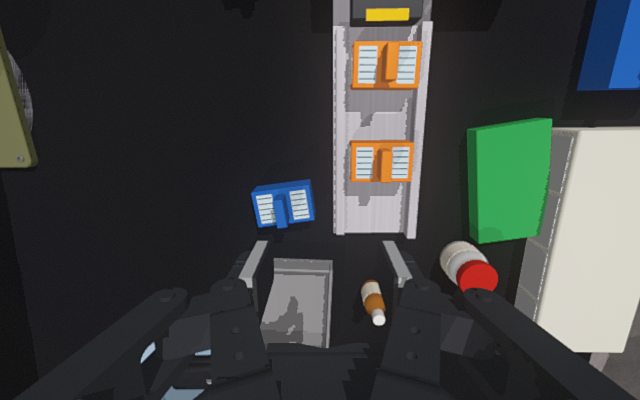

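```bash
python3 - <<'E'
from plan import *
np.set_printoptions(precision=4,suppress=True)
s=viewer.snapshot("wrist")
for n,z in(("dock_face",.008),("tray",0),("done1",.008),("cas1",0)):
    print(n,[(round(d["p"],2),ray(s,px(d["at"]),z)[:2]) for d in pinpoint(s,n) if d["p"]>.3])
for n,z in(("done1",.008),("cas1",0)):
    for d in cut_out(s,n):
        if d["p"]>.3:
            p=ray(s,px(d["at"]),z+.04); print(n,fit([(s,d["mask"])],[p[0],p[1],0],z))
g=cv2.cvtColor(s["pixels"],cv2.COLOR_RGB2GRAY)
L=cv2.createLineSegmentDetector().detect(g)[0][:,0]
for l in L:
    n=np.hypot(l[2]-l[0],l[3]-l[1])
    if n>25 and min(l[0],l[2])>325 and max(l[0],l[2])<440 and max(l[1],l[3])<245:
        print(l.round(1),*[np.r_[ray(s,l[:2],z)[:2],ray(s,l[2:],z)[:2]] for z in(.008,.016,.032)])
E
```

```text
dock_face [(0.74, array([0.6011, 0.0818]))]
tray [(0.78, array([ 0.4537, -0.3416]))]
done1 [(0.89, array([0.6032, 0.0327])), (0.85, array([ 0.6008, -0.0899]))]
cas1 [(0.76, array([ 0.4679, -0.1533]))]
done1 (array([ 0.6048,  0.0313, -0.0212]), np.float64(0.030140424147248268))
done1 (array([ 0.605 , -0.0897, -0.0043]), np.float64(0.04824726656079292))
cas1 (array([ 0.4672, -0.1536,  0.1311]), np.float64(0.051110997796058655))
[415.6 236.8 432.7  21.7] [ 0.6712 -0.2171  0.6698  0.0865] [ 0.6687 -0.2136  0.6674  0.0847] [ 0.6637 -0.2067  0.6624  0.0809]
[366.8  20.1 406.9  19.4] [0.5839 0.0895 0.6361 0.0897] [0.583  0.0876 0.6342 0.0878] [0.581  0.0837 0.6304 0.0839]
[333.4   0.6 334.  230.6] [ 0.5402  0.1119  0.5415 -0.2059] [ 0.54    0.1096  0.5413 -0.2026] [ 0.5396  0.105   0.5409 -0.1961]
[345.6 232.  404.4 231.8] [ 0.5599 -0.2083  0.6529 -0.2085] [ 0.5594 -0.205   0.6507 -0.2052] [ 0.5583 -0.1984  0.6463 -0.1986]
[416.9  24.8 349.4  26.5] [0.6496 0.0833 0.5612 0.0824] [0.6475 0.0815 0.5607 0.0806] [0.6432 0.0778 0.5595 0.077 ]
[422.   21.9 422.   53.1] [0.6559 0.0866 0.6592 0.0495
[... 1965 characters left out ...]
4 -0.0664  0.5712 -0.1212] [ 0.569  -0.0647  0.5697 -0.1176]
[400.6 111.3 375.6 111.2] [ 0.6355 -0.025   0.6002 -0.0245] [ 0.6336 -0.0249  0.5989 -0.0244] [ 0.6299 -0.0247  0.5964 -0.0243]
[383.1 179.3 409.3 178.3] [ 0.6153 -0.1232  0.6547 -0.122 ] [ 0.6138 -0.1214  0.6525 -0.1202] [ 0.6108 -0.1177  0.6481 -0.1166]
[348.8 150.7 347.7 176.9] [ 0.5631 -0.0798  0.562  -0.1192] [ 0.5625 -0.0788  0.5614 -0.1174] [ 0.5613 -0.0767  0.5602 -0.1139]
[415.8 146.6 412.4 176.8] [ 0.6607 -0.0747  0.659  -0.1197] [ 0.6584 -0.0738  0.6568 -0.1179] [ 0.6537 -0.0719  0.6522 -0.1144]
[386.9 142.1 354.4 142.5] [ 0.6183 -0.0678  0.571  -0.068 ] [ 0.6167 -0.067   0.5703 -0.0672] [ 0.6136 -0.0653  0.5688 -0.0655]
```

```bash
python3 - <<'E'
from plan import *
plan((.605,-.0897,.15,90),(.605,-.0897,.052,90),(.605,-.0897,.17,90),(.456,-.375,.17,90),(.456,-.375,.051,90),(.456,-.375,.16,90),(.605,.0313,.16,89),(.605,.0313,.052,89))
E
```

```text
0.0026 0.1258 0.2857 -0.0015 rows 4 -> [ 6.05e-01 -8.97e-02  1.50e-01  9.00e+01]
   0.0000 0.0000 0.1633 -0.0000 rows 3 -> [ 6.05e-01 -8.97e-02  5.20e-02  9.00e+01]
   0.0000 0.0000 -0.1967 -0.0000 rows 3 -> [ 6.05e-01 -8.97e-02  1.70e-01  9.00e+01]
   -0.2378 -0.1242 -0.0000 -0.0000 rows 4 -> [ 0.5305 -0.2324  0.17   90.    ]
   -0.2378 -0.1242 -0.0000 -0.0000 rows 4 -> [ 0.456 -0.375  0.17  90.   ]
   0.0000 0.0000 0.1983 -0.0000 rows 3 -> [ 4.56e-01 -3.75e-01  5.10e-02  9.00e+01]
   0.0000 0.0000 -0.1817 -0.0000 rows 3 -> [ 0.456 -0.375  0.16  90.   ]
   0.3386 0.1242 -0.0000 0.0028 rows 5 -> [ 0.5305 -0.1718  0.16   89.5   ]
   0.3397 0.1212 -0.0000 0.0028 rows 5 -> [6.05e-01 3.13e-02 1.60e-01 8.90e+01]
   0.0000 -0.0000 0.1800 -0.0000 rows 3 -> [6.05e-01 3.13e-02 5.20e-02 8.90e+01]
```

Call:
{"op": "send_rows", "data": {
  "deltas": "0.0026 0.126 0.286 -0.0015; 0.0026 0.126 0.286 -0.0015; 0.0026 0.126 0.286 -0.0015; 0.0026 0.126 0.286 -0.0015; 0.0026 0.126 0.286 -0.0015"
}}

```text
t: 4.65
tcp_pos: [0.6057, -0.0892, 0.1506]
eef_rot: [0.707, 0.707, 0.0, 0.0]
force: [-0.3, 0.2, 1.4]
grip_width: 0.596
grip_force: 0.0
```

Call:
{"op": "send_rows", "data": {
  "deltas": "0 0 0.08 0; 0 0 0.163 0; 0 0 0.163 0; 0 0 0.163 0; 0 0 0.163 0"
}}

```text
t: 5.28
tcp_pos: [0.6079, -0.0895, 0.0554]
eef_rot: [0.707, 0.707, 0.002, 0.003]
force: [-0.1, 0.3, 0.8]
grip_width: 0.599
grip_force: 0.0
```

Call:
{"op": "send_rows", "data": {
  "deltas": "0 0 0 0; 0 0 0 0; 0 0 0 0; 0 0 0 0; 0 0 0 0",
  "gripper": 0
}}

```text
t: 5.9
tcp_pos: [0.6062, -0.0891, 0.053]
eef_rot: [0.707, 0.707, 0.0, 0.001]
force: [-0.5, 0.2, 5.6]
grip_width: 0.151
grip_force: 59.7
```

Call:
{"op": "send_rows", "data": {
  "deltas": "0 0 -0.05 0; 0 0 -0.197 0; 0 0 -0.197 0; 0 0 -0.197 0; 0 0 -0.197 0"
}}

```text
t: 6.52
tcp_pos: [0.604, -0.0886, 0.1682]
eef_rot: [0.707, 0.707, -0.001, -0.002]
force: [0.4, -0.1, -3.2]
grip_width: 0.151
grip_force: 59.3
```

Call:
{"op": "send_rows", "data": {
  "deltas": "-0.238 -0.124 0 0; -0.238 -0.124 0 0; -0.238 -0.124 0 0; -0.238 -0.124 0 0; -0.238 -0.124 0 0"
}}

```text
t: 7.15
tcp_pos: [0.5304, -0.2311, 0.1682]
eef_rot: [0.707, 0.707, -0.0, -0.002]
force: [0.0, 0.4, -2.3]
grip_width: 0.153
grip_force: 59.3
```

Call:
{"op": "send_rows", "data": {
  "deltas": "-0.238 -0.124 0 0; -0.238 -0.124 0 0; -0.238 -0.124 0 0; -0.238 -0.124 0 0; -0.238 -0.124 0 0"
}}

```text
t: 7.78
tcp_pos: [0.4575, -0.3732, 0.1694]
eef_rot: [0.706, 0.708, 0.0, -0.001]
force: [-0.2, 0.4, -2.3]
grip_width: 0.153
grip_force: 59.4
```

```bash
python3 - <<'E'
from plan import *
print(now()[0]["grip_width"],now()[1])
for n in("top","wrist"):
    s=viewer.snapshot(n)
    for d in cut_out(s,"tray")[:1]:
        r=cv2.minAreaRect(np.argwhere(d["mask"])[:,::-1].astype(np.float32))
        print(n,[ray(s,c,.035)[:2].round(4).tolist() for c in cv2.boxPoints(r)])
    print([(d["p"],ray(s,px(d["at"]),0)[:2]) for d in pinpoint(s,"tray")][:1])
    if n=="wrist": cv2.imwrite("pics/w2.png",s["pixels"][:,:,::-1])
E
```

```text
0.15281252001702805 [ 0.45752405 -0.3731705   0.16935289 90.11015332]
top [[0.3861, -0.2459], [0.5377, -0.2508], [0.5365, -0.4296], [0.3845, -0.4216]]
[(0.86, array([ 0.45174496, -0.34827958]))]
wrist [[0.3769, -0.3789], [0.3913, -0.253], [0.5381, -0.2578], [0.5449, -0.3851]]
[(0.72, array([ 0.46203374, -0.34145621]))]
```

View pics/w2.png

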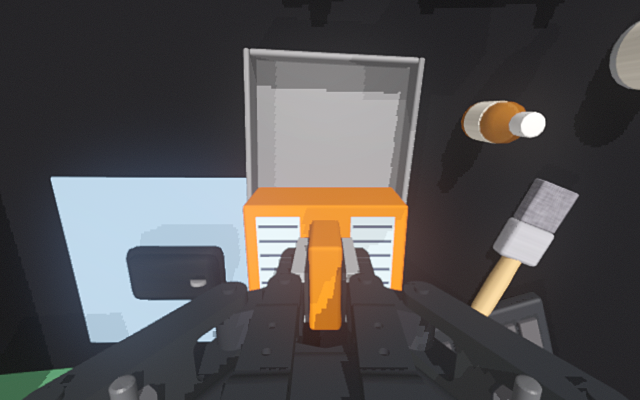

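Call:
{"op": "send_rows", "data": {
  "deltas": "0 0 0.09 0; 0 0 0.18 0; 0 0 0.197 0; 0 0 0.197 0; 0 0 0.197 0"
}}

```text
t: 8.7
tcp_pos: [0.4581, -0.3754, 0.0532]
eef_rot: [0.707, 0.708, 0.0, 0.001]
force: [0.1, -0.6, -2.6]
grip_width: 0.153
grip_force: 59.4
```

Call:
{"op": "send_rows", "data": {
  "deltas": "0 0 0 0; 0 0 0 0; 0 0 0 0",
  "gripper": 0.55
}}

```text
t: 9.07
tcp_pos: [0.4573, -0.375, 0.0524]
eef_rot: [0.707, 0.707, 0.0, 0.0]
force: [0.1, 0.8, 0.8]
grip_width: 0.547
grip_force: 0.0
```

Call:
{"op": "send_rows", "data": {
  "deltas": "0 0 -0.08 0; 0 0 -0.18 0; 0 0 -0.18 0; 0 0 -0.18 0"
}}

```text
t: 9.57
tcp_pos: [0.4568, -0.3745, 0.16]
eef_rot: [0.707, 0.707, 0.0, 0.0]
force: [-0.9, -0.8, -0.2]
grip_width: 0.55
grip_force: 0.0
```

Call:
{"op": "send_rows", "data": {
  "deltas": "0.339 0.124 0 0.003; 0.339 0.124 0 0.003; 0.339 0.124 0 0.003; 0.339 0.124 0 0.003; 0.339 0.124 0 0.003"
}}

```text
t: 10.2
tcp_pos: [0.5302, -0.1685, 0.1578]
eef_rot: [0.709, 0.705, -0.001, -0.002]
force: [-0.9, 0.5, -0.4]
grip_width: 0.548
grip_force: 0.0
```

Call:
{"op": "send_rows", "data": {
  "deltas": "0.34 0.121 0 0.003; 0.34 0.121 0 0.003; 0.34 0.121 0 0.003; 0.34 0.121 0 0.003; 0.34 0.121 0 0.003"
}}

```text
t: 10.82
tcp_pos: [0.6054, 0.0328, 0.1583]
eef_rot: [0.713, 0.702, -0.001, -0.001]
force: [-0.0, -0.4, -0.3]
grip_width: 0.547
grip_force: 0.0
```

```bash
python3 - <<'E'
from plan import *
np.set_printoptions(precision=4,suppress=True)
print(now()[1])
for n in("top","wrist"):
    s=viewer.snapshot(n)
    for d in cut_out(s,"done1"):
        if d["p"]>.3:
            p=ray(s,px(d["at"]),.045); z=.005 if p[1]<-.2 else .008;print(n,d["p"],fit([(s,d["mask"])],[p[0],p[1],0],z))
plan((.605,.0313,.052,89))
E
```

```text
[ 0.6054  0.0328  0.1583 89.1097]
top 0.63 (array([0.5853, 0.0301, 0.0794]), np.float64(2.812000036239624))
top 0.61 (array([ 0.4566, -0.376 , -0.0094]), np.float64(0.059915412217378616))
wrist 0.85 (array([ 0.6053,  0.032 , -0.0132]), np.float64(0.03968179225921631))
   0.0017 0.0006 0.1787 -0.0007 rows 3 -> [ 0.605   0.0313  0.052  89.    ]
```

Call:
{"op": "send_rows", "data": {
  "deltas": "0 0 0.09 0; 0 0 0.178 0; 0 0 0.178 0; 0 0 0.178 0"
}}

```text
t: 11.52
tcp_pos: [0.6061, 0.0311, 0.0543]
eef_rot: [0.714, 0.7, 0.0, 0.0]
force: [0.3, 1.1, -0.3]
grip_width: 0.547
grip_force: 0.0
```

Call:
{"op": "send_rows", "data": {
  "deltas": "0 0 0 0; 0 0 0 0; 0 0 0 0; 0 0 0 0; 0 0 0 0",
  "gripper": 0
}}

```text
t: 12.15
tcp_pos: [0.6069, 0.0321, 0.0553]
eef_rot: [0.713, 0.701, 0.001, 0.001]
force: [0.0, -0.9, 6.4]
grip_width: 0.15
grip_force: 60.2
```

Call:
{"op": "send_rows", "data": {
  "deltas": "0 0 -0.05 0; 0 0 -0.2 0; 0 0 -0.2 0; 0 0 -0.2 0; 0 0 -0.2 0"
}}

```text
t: 12.78
tcp_pos: [0.6041, 0.0322, 0.1717]
eef_rot: [0.713, 0.701, -0.001, -0.001]
force: [-1.2, 0.8, -3.8]
grip_width: 0.155
grip_force: 59.3
```

```bash
python3 - <<'E'
from plan import *
plan((.457,-.307,.17,90),(.457,-.307,.051,90),(.457,-.307,.16,90),(.40,-.15,.30,90))
E
```

```text
-0.2848 -0.1176 0.0014 -0.0028 rows 4 -> [ 0.5305 -0.1374  0.1709 89.4949]
   -0.2838 -0.1201 0.0014 -0.0028 rows 4 -> [ 0.457 -0.307  0.17  90.   ]
   0.0000 0.0000 0.1983 -0.0000 rows 3 -> [ 4.57e-01 -3.07e-01  5.10e-02  9.00e+01]
   0.0000 0.0000 -0.1817 -0.0000 rows 3 -> [ 0.457 -0.307  0.16  90.   ]
   0.2617 -0.0950 -0.2333 -0.0000 rows 5 -> [ 0.4  -0.15  0.3  90.  ]
```

Call:
{"op": "send_rows", "data": {
  "deltas": "-0.285 -0.118 0 -0.003; -0.285 -0.118 0 -0.003; -0.285 -0.118 0 -0.003; -0.285 -0.118 0 -0.003; -0.285 -0.118 0 -0.003"
}}

```text
t: 13.4
tcp_pos: [0.5306, -0.1373, 0.1714]
eef_rot: [0.711, 0.704, -0.0, -0.002]
force: [-0.2, 0.3, -2.7]
grip_width: 0.152
grip_force: 59.4
```

Call:
{"op": "send_rows", "data": {
  "deltas": "-0.284 -0.12 0 -0.003; -0.284 -0.12 0 -0.003; -0.284 -0.12 0 -0.003; -0.284 -0.12 0 -0.003; -0.284 -0.12 0 -0.003"
}}

```text
t: 14.02
tcp_pos: [0.4587, -0.3058, 0.1722]
eef_rot: [0.707, 0.708, 0.0, -0.001]
force: [0.2, -0.8, -2.6]
grip_width: 0.15
grip_force: 59.5
```

Call:
{"op": "send_rows", "data": {
  "deltas": "0 0 0.09 0; 0 0 0.18 0; 0 0 0.197 0; 0 0 0.197 0; 0 0 0.197 0"
}}

```text
t: 14.65
tcp_pos: [0.46, -0.3072, 0.0562]
eef_rot: [0.706, 0.708, 0.0, 0.001]
force: [0.2, -0.7, -2.2]
grip_width: 0.147
grip_force: 59.8
```

Call:
{"op": "send_rows", "data": {
  "deltas": "0 0 0 0; 0 0 0 0; 0 0 0 0",
  "gripper": 0.55
}}

```text
t: 15.02
tcp_pos: [0.4586, -0.3077, 0.0555]
eef_rot: [0.707, 0.707, 0.0, 0.001]
force: [-0.6, -0.4, -0.2]
grip_width: 0.551
grip_force: 0.0
```

Call:
{"op": "send_rows", "data": {
  "deltas": "0 0 -0.08 0; 0 0 -0.18 0; 0 0 -0.18 0; 0 0 -0.18 0"
}}

```text
t: 15.52
tcp_pos: [0.4579, -0.3073, 0.163]
eef_rot: [0.707, 0.707, 0.0, 0.0]
force: [-0.5, 0.6, 0.4]
grip_width: 0.551
grip_force: 0.0
```

```bash
python3 - <<'E'
from plan import *
np.set_printoptions(precision=4,suppress=True)
print(now()[1])
s=viewer.snapshot("side");t=viewer.snapshot("top")
for d in cut_out(t,"done1"):
    if d["p"]>.3: p=ray(t,px(d["at"]),.045); print(d["p"],fit([(t,d["mask"])],[p[0],p[1],0],.005))
for d in cut_out(t,"cas1"):
    if d["p"]>.3: p=ray(t,px(d["at"]),.04); print(d["p"],fit([(t,d["mask"])],[p[0],p[1],0],0))
z=lambda a:cv2.resize(a,None,fx=3,fy=3,interpolation=cv2.INTER_CUBIC)
a=s["pixels"][160:260,300:430];b=s["pixels"][250:350,300:430]
cv2.imwrite("pics/s2.png",np.hstack([z(a),z(b)])[:,:,::-1])
plan((.47,-.155,.28,135),(.47,-.155,.28,180))
E
```

```text
[ 0.4579 -0.3073  0.163  90.0468]
0.59 (array([ 0.4906, -0.2874, -0.379 ]), np.float64(3.249566078186035))
0.54 (array([ 0.4264, -0.3803,  0.3261]), np.float64(3.4598958492279053))
0.87 (array([0.4406, 0.1695, 0.2884]), np.float64(0.059432514011859894))
0.73 (array([ 0.4663, -0.1538,  0.124 ]), np.float64(0.15902453660964966))
0.58 (array([ 0.4415,  0.2826, -0.0271]), np.float64(0.0553118921816349))
   0.2527 0.0216 -0.1980 -0.2497 rows 6 -> [  0.47   -0.155   0.28  135.   ]
   0.0000 0.0000 -0.0000 -0.2500 rows 6 -> [  0.47   -0.155   0.28  180.   ]
```

View pics/s2.png

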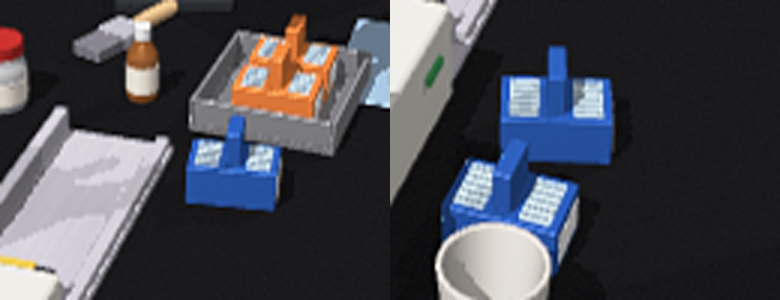

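Call:
{"op": "send_rows", "data": {
  "deltas": "0.253 0.022 -0.198 -0.25; 0.253 0.022 -0.198 -0.25; 0.253 0.022 -0.198 -0.25; 0.253 0.022 -0.198 -0.25; 0.253 0.022 -0.198 -0.25"
}}

```text
t: 16.35
tcp_pos: [0.4712, -0.1548, 0.2814]
eef_rot: [0.381, 0.924, -0.0, -0.0]
force: [0.1, -0.7, 0.4]
grip_width: 0.551
grip_force: 0.0
```

Call:
{"op": "send_rows", "data": {
  "deltas": "0 0 0 -0.25; 0 0 0 -0.25; 0 0 0 -0.25; 0 0 0 -0.25; 0 0 0 -0.25"
}}

```text
t: 16.98
tcp_pos: [0.4706, -0.1561, 0.2801]
eef_rot: [0.001, 1.0, 0.001, -0.002]
force: [1.1, 0.4, -0.7]
grip_width: 0.548
grip_force: 0.0
```

```bash
python3 - <<'E'
from plan import *
print(now()[1])
s=viewer.snapshot("wrist")
for d in cut_out(s,"cas1"):
    if d["p"]>.3: p=ray(s,px(d["at"]),.04); print(d["p"],fit([(s,d["mask"])],[p[0],p[1],0],0))
cv2.imwrite("pics/w3.png",s["pixels"][:,:,::-1])
plan((.47,.17,.28,180))
E
```

```text
[ 4.70572500e-01 -1.56083331e-01  2.80062615e-01  1.79869986e+02]
0.91 (array([ 0.46763848, -0.15513919,  0.1315637 ]), np.float64(0.025793317705392838))
0.88 (array([ 0.44334905,  0.2831031 , -0.04562406]), np.float64(0.16297239065170288))
0.76 (array([0.44114982, 0.16913327, 0.27451813]), np.float64(0.04852037876844406))
0.31 (array([ 0.41438778, -0.29697957, -1.62875031]), np.float64(0.8692692518234253))
   0.0016 0.2716 0.0005 -0.0005 rows 4 -> [4.704000e-01 7.000000e-03 2.803000e-01 1.799073e+02]
   0.0011 0.2716 0.0005 -0.0005 rows 4 -> [4.7e-01 1.7e-01 2.8e-01 1.8e+02]
```

View pics/w3.png

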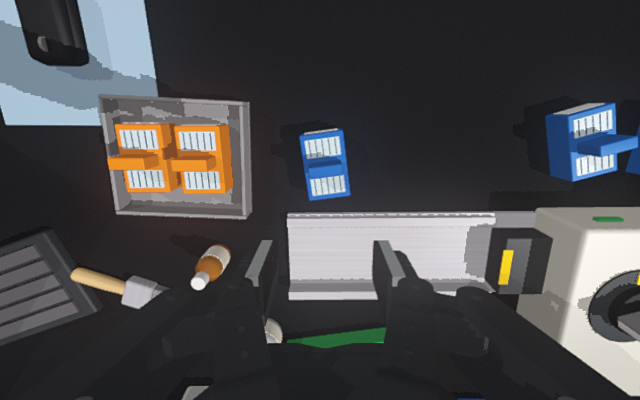

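```bash
python3 - <<'E'
from plan import *
plan((.4676,-.155,.15,97.5),(.4676,-.155,.043,97.5),(.4676,-.155,.16,97.5),(.6036,.048,.16,90),(.6036,.048,.055,90))
E
```

```text
0.0027 0.0008 0.1088 0.2287 rows 5 -> [  0.4692  -0.1555   0.2153 138.6573]
   0.0025 -0.0012 0.1088 0.2287 rows 5 -> [ 0.4676 -0.155   0.15   97.5   ]
   -0.0000 -0.0000 0.1783 -0.0000 rows 3 -> [ 4.676e-01 -1.550e-01  4.300e-02  9.750e+01]
   0.0000 0.0000 -0.1950 -0.0000 rows 3 -> [ 0.4676 -0.155   0.16   97.5   ]
   0.3059 0.2689 -0.0000 0.0417 rows 5 -> [6.036e-01 4.800e-02 1.600e-01 9.000e+01]
   -0.0000 -0.0000 0.1750 -0.0000 rows 3 -> [6.036e-01 4.800e-02 5.500e-02 9.000e+01]
```

Call:
{"op": "send_rows", "data": {
  "deltas": "0.0027 0.0008 0.109 0.2287; 0.0027 0.0008 0.109 0.2287; 0.0027 0.0008 0.109 0.2287; 0.0027 0.0008 0.109 0.2287; 0.0027 0.0008 0.109 0.2287"
}}

```text
t: 17.7
tcp_pos: [0.4695, -0.1552, 0.2159]
eef_rot: [0.352, 0.936, 0.0, -0.0]
force: [0.2, 0.2, 0.4]
grip_width: 0.551
grip_force: 0.0
```

Call:
{"op": "send_rows", "data": {
  "deltas": "0.0025 -0.0012 0.109 0.2287; 0.0025 -0.0012 0.109 0.2287; 0.0025 -0.0012 0.109 0.2287; 0.0025 -0.0012 0.109 0.2287; 0.0025 -0.0012 0.109 0.2287"
}}

```text
t: 18.32
tcp_pos: [0.468, -0.1547, 0.1508]
eef_rot: [0.657, 0.754, -0.0, -0.0]
force: [0.6, 0.1, -0.3]
grip_width: 0.552
grip_force: 0.0
```

Call:
{"op": "send_rows", "data": {
  "deltas": "0 0 0.09 0; 0 0 0.178 0; 0 0 0.178 0; 0 0 0.178 0; 0 0 0.178 0"
}}

```text
t: 18.95
tcp_pos: [0.4696, -0.1553, 0.0461]
eef_rot: [0.658, 0.753, 0.001, 0.002]
force: [-0.5, -0.4, 0.0]
grip_width: 0.548
grip_force: 0.0
```

Call:
{"op": "send_rows", "data": {
  "deltas": "0 0 0 0; 0 0 0 0; 0 0 0 0; 0 0 0 0; 0 0 0 0",
  "gripper": 0
}}

```text
t: 19.58
tcp_pos: [0.4688, -0.1549, 0.0453]
eef_rot: [0.658, 0.753, 0.0, 0.001]
force: [-1.2, -0.5, 8.1]
grip_width: 0.153
grip_force: 59.9
```

Call:
{"op": "send_rows", "data": {
  "deltas": "0 0 -0.05 0; 0 0 -0.195 0; 0 0 -0.195 0; 0 0 -0.195 0; 0 0 -0.195 0"
}}

```text
t: 20.2
tcp_pos: [0.4667, -0.154, 0.1598]
eef_rot: [0.658, 0.753, -0.0, -0.001]
force: [-0.2, -0.2, -2.7]
grip_width: 0.149
grip_force: 59.4
```

Call:
{"op": "send_rows", "data": {
  "deltas": "0.306 0.269 0 0.0417; 0.306 0.269 0 0.0417; 0.306 0.269 0 0.0417; 0.306 0.269 0 0.0417; 0.306 0.269 0 0.0417"
}}

```text
t: 20.82
tcp_pos: [0.6045, 0.0528, 0.1582]
eef_rot: [0.704, 0.71, -0.0, -0.001]
force: [-0.1, -0.9, -2.1]
grip_width: 0.151
grip_force: 59.6
```

```bash
python3 - <<'E'
from plan import *
s=viewer.snapshot("wrist")
print(now()[1],now()[0]["grip_width"])
for d in cut_out(s,"cas1"):
    if d["p"]>.3: p=ray(s,px(d["at"]),.15); print(d["p"],fit([(s,d["mask"])],[p[0],p[1],0],now()[1][2]-.044))
cv2.imwrite("pics/w4.png",s["pixels"][:,:,::-1])
plan((.6036,.048,.056,90))
E
```

```text
[6.02594299e-01 5.07411207e-02 1.58120707e-01 9.04185346e+01] 0.1527292619843136
0.94 (array([0.51417704, 0.18250528, 0.79697517]), np.float64(0.36916157603263855))
0.89 (array([0.60388562, 0.05446416, 0.01019397]), np.float64(0.310397207736969))
   -0.0025 0.0033 0.1705 0.0018 rows 3 -> [6.036e-01 4.800e-02 5.600e-02 9.000e+01]
```

View pics/w4.png

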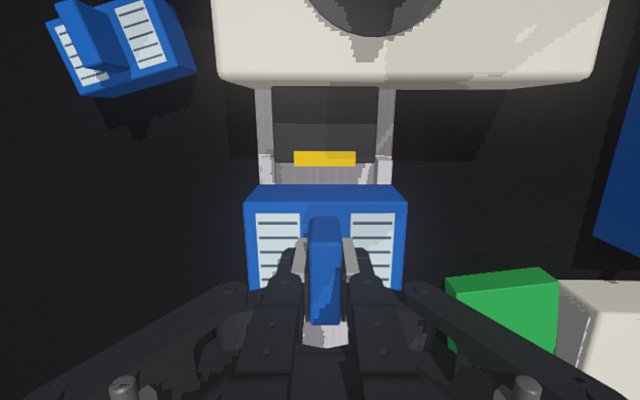

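Call:
{"op": "send_rows", "data": {
  "deltas": "-0.008 0 0.08 0; -0.008 0 0.165 0; -0.008 0 0.17 0; -0.008 0 0.17 0; -0.008 0 0.17 0"
}}

```text
t: 21.55
tcp_pos: [0.6041, 0.0438, 0.0609]
eef_rot: [0.706, 0.708, 0.001, 0.001]
force: [0.3, -0.2, -2.1]
grip_width: 0.152
grip_force: 59.8
```

Call:
{"op": "send_rows", "data": {
  "deltas": "0.007 0 0 0; 0.007 0 0 0; 0.007 0 0 0"
}}

```text
t: 21.92
tcp_pos: [0.6034, 0.0486, 0.0596]
eef_rot: [0.706, 0.709, 0.0, 0.0]
force: [-0.5, -0.6, -3.0]
grip_width: 0.15
grip_force: 59.8
```

Call:
{"op": "send_rows", "data": {
  "deltas": "0.004 0 0 0; 0.004 0 0 0"
}}

```text
t: 22.18
tcp_pos: [0.6032, 0.0511, 0.059]
eef_rot: [0.706, 0.709, -0.0, -0.0]
force: [0.1, 0.8, -2.4]
grip_width: 0.156
grip_force: 59.8
```

Call:
{"op": "send_rows", "data": {
  "deltas": "0.004 0 0 0; 0.004 0 0 0"
}}

```text
t: 22.42
tcp_pos: [0.6033, 0.0534, 0.059]
eef_rot: [0.706, 0.709, -0.0, -0.0]
force: [0.4, 0.6, -2.1]
grip_width: 0.145
grip_force: 59.8
```

Call:
{"op": "send_rows", "data": {
  "deltas": "0 0 0.008 0; 0 0 0.008 0; 0 0 0.008 0"
}}

```text
t: 22.8
tcp_pos: [0.6032, 0.0532, 0.0541]
eef_rot: [0.706, 0.708, -0.0, -0.0]
force: [0.2, 1.2, -2.8]
grip_width: 0.155
grip_force: 59.8
```

Call:
{"op": "send_rows", "data": {
  "deltas": "0.004 0 0 0; 0.004 0 0 0; 0.004 0 0 0"
}}

```text
t: 23.18
tcp_pos: [0.6033, 0.0546, 0.0543]
eef_rot: [0.706, 0.709, -0.001, 0.001]
force: [0.5, -5.1, -2.4]
grip_width: 0.157
grip_force: 59.7
```

Call:
{"op": "send_rows", "data": {
  "deltas": "0.003 0 0 0; 0.003 0 0 0; 0.003 0 0 0"
}}

```text
t: 23.55
tcp_pos: [0.6034, 0.0547, 0.0545]
eef_rot: [0.705, 0.709, -0.001, 0.002]
force: [-0.8, -11.0, -1.8]
grip_width: 0.152
grip_force: 59.9
```

Call:
{"op": "send_rows", "data": {
  "deltas": "0 0 0 0; 0 0 0 0; 0 0 0 0",
  "gripper": 0.5
}}

```text
t: 23.92
tcp_pos: [0.6035, 0.058, 0.0546]
eef_rot: [0.706, 0.709, 0.0, 0.0]
force: [-0.7, 0.8, -0.3]
grip_width: 0.499
grip_force: 0.0
```

Call:
{"op": "send_rows", "data": {
  "deltas": "0 0 -0.08 0; 0 0 -0.18 0; 0 0 -0.28 0; 0 0 -0.28 0; 0 0 -0.28 0"
}}

```text
t: 24.55
tcp_pos: [0.6029, 0.0578, 0.2224]
eef_rot: [0.706, 0.709, 0.0, 0.0]
force: [-0.3, 0.2, -0.9]
grip_width: 0.499
grip_force: 0.0
```

```bash
python3 - <<'E'
from plan import *
print(now()[1])
for n in("top","side","wrist"):
    s=viewer.snapshot(n)
    for d in cut_out(s,"cas1"):
        if d["p"]>.3:
            p=ray(s,px(d["at"]),.04);z=.008 if p[0]>.54 else 0; print(n,d["p"],fit([(s,d["mask"])],[p[0],p[1],0],z))
plan((.441,.10,.25,106))
E
```

```text
[6.02927872e-01 5.77526464e-02 2.22448354e-01 9.02429510e+01]
top 0.89 (array([ 0.43814028,  0.28237433, -0.00619857]), np.float64(0.07232318073511124))
top 0.62 (array([0.60042743, 0.0628723 , 0.18805931]), np.float64(1.551804780960083))
side 0.9 (array([0.60718397, 0.03021159, 0.37761559]), np.float64(0.8580247163772583))
side 0.73 (array([0.44059579, 0.16821084, 0.29659677]), np.float64(0.10005868226289749))
side 0.65 (array([0.44347893, 0.27245994, 0.08832144]), np.float64(0.5241893529891968))
wrist 0.72 (array([0.60252477, 0.05394071, 0.0111573 ]), np.float64(0.1430373340845108))
wrist 0.7 (array([0.44176565, 0.16946898, 0.27307843]), np.float64(0.03738788515329361))
   0.0720 -0.2689 -0.0488 -0.0876 rows 4 -> [4.41e-01 1.00e-01 2.50e-01 1.06e+02]
```

```bash
python3 - <<'E'
from plan import *
plan((.4415,.1693,.15,106),(.4415,.1693,.042,106),(.4415,.1693,.16,106),(.6036,-.009,.16,90),(.6036,-.009,.050,90))
E
```

```text
0.1875 -0.2676 0.1178 -0.0876 rows 5 -> [  0.4415   0.1693   0.15   106.    ]
   0.0000 0.0000 0.1800 -0.0000 rows 3 -> [4.415e-01 1.693e-01 4.200e-02 1.060e+02]
   0.0000 0.0000 -0.1967 -0.0000 rows 3 -> [  0.4415   0.1693   0.16   106.    ]
   -0.3601 0.1778 -0.0000 0.0889 rows 5 -> [ 6.036e-01 -9.000e-03  1.600e-01  9.000e+01]
   0.0000 -0.0000 0.1833 -0.0000 rows 3 -> [ 6.036e-01 -9.000e-03  5.000e-02  9.000e+01]
```

Call:
{"op": "send_rows", "data": {
  "deltas": "0.1875 -0.2676 0.118 -0.0876; 0.1875 -0.2676 0.118 -0.0876; 0.1875 -0.2676 0.118 -0.0876; 0.1875 -0.2676 0.118 -0.0876; 0.1875 -0.2676 0.118 -0.0876"
}}

```text
t: 25.48
tcp_pos: [0.4413, 0.1697, 0.151]
eef_rot: [0.601, 0.799, -0.001, -0.0]
force: [0.4, -0.3, 0.3]
grip_width: 0.501
grip_force: 0.0
```

Call:
{"op": "send_rows", "data": {
  "deltas": "0 0 0.09 0; 0 0 0.178 0; 0 0 0.18 0; 0 0 0.18 0; 0 0 0.18 0"
}}

```text
t: 26.1
tcp_pos: [0.4448, 0.1696, 0.0455]
eef_rot: [0.602, 0.798, 0.002, 0.001]
force: [0.4, 0.1, 0.2]
grip_width: 0.498
grip_force: 0.0
```

Call:
{"op": "send_rows", "data": {
  "deltas": "0 0 0 0; 0 0 0 0; 0 0 0 0; 0 0 0 0; 0 0 0 0",
  "gripper": 0
}}

```text
t: 26.72
tcp_pos: [0.4431, 0.1695, 0.0449]
eef_rot: [0.602, 0.799, 0.001, 0.001]
force: [-0.3, -0.6, 7.2]
grip_width: 0.152
grip_force: 60.1
```

Call:
{"op": "send_rows", "data": {
  "deltas": "0 0 -0.05 0; 0 0 -0.197 0; 0 0 -0.197 0; 0 0 -0.197 0; 0 0 -0.197 0"
}}

```text
t: 27.35
tcp_pos: [0.4409, 0.1689, 0.1606]
eef_rot: [0.602, 0.799, -0.001, -0.001]
force: [0.3, 0.8, -2.8]
grip_width: 0.154
grip_force: 59.6
```

Call:
{"op": "send_rows", "data": {
  "deltas": "-0.36 0.178 0 0.089; -0.36 0.178 0 0.089; -0.36 0.178 0 0.089; -0.36 0.178 0 0.089; -0.36 0.178 0 0.089"
}}

```text
t: 27.98
tcp_pos: [0.6065, -0.0124, 0.1587]
eef_rot: [0.709, 0.706, -0.001, -0.0]
force: [-0.4, 0.6, -3.7]
grip_width: 0.158
grip_force: 59.7
```

```bash
python3 - <<'E'
from plan import *
s=viewer.snapshot("wrist")
print(now()[1],now()[0]["grip_width"])
cv2.imwrite("pics/w5.png",s["pixels"][:,:,::-1])
for d in cut_out(s,"cas1"):
    if d["p"]>.3:
        p=ray(s,px(d["at"]),.04); print(d["p"],fit([(s,d["mask"])],[.6036,p[1],0],.008),fit([(s,d["mask"])],[.6036,-.01,0],now()[1][2]-.045))
plan((.6036,-.009,.056,90))
E
```

```text
[ 6.04097960e-01 -1.05026102e-02  1.58564883e-01  8.98003598e+01] 0.15457476450461577
0.83 (array([0.60270999, 0.05456719, 0.00372156]), np.float64(0.04379738122224808)) (array([ 0.70841481, -0.22481481, -1.08888889]), np.float64(1.0))
0.7 (array([ 6.11333088e-01, -3.73658364e-02, -2.95335156e-04]), np.float64(0.6073228120803833)) (array([ 0.60605363, -0.01102767, -0.00906062]), np.float64(0.31434038281440735))
0.7 (array([0.59306755, 0.11048684, 0.03271284]), np.float64(0.5483555197715759)) (array([ 0.60179629,  0.11698778, -1.55126887]), np.float64(0.5049309730529785))
   0.0005 0.0014 0.1712 -0.0007 rows 3 -> [ 6.036e-01 -9.000e-03  5.600e-02  9.000e+01]
```

Call:
{"op": "send_rows", "data": {
  "deltas": "0 0 0.08 0; 0 0 0.16 0; 0 0 0.177 0; 0 0 0.177 0; 0 0 0.177 0"
}}

```text
t: 28.7
tcp_pos: [0.6044, -0.0083, 0.0562]
eef_rot: [0.707, 0.707, 0.0, 0.0]
force: [-0.8, 0.7, -3.2]
grip_width: 0.151
grip_force: 59.7
```

Call:
{"op": "send_rows", "data": {
  "deltas": "0.008 0 0 0; 0.012 0 0 0; 0.012 0 0 0; 0.012 0 0 0"
}}

```text
t: 29.2
tcp_pos: [0.6045, -0.0017, 0.0556]
eef_rot: [0.707, 0.707, 0.0, 0.0]
force: [0.2, -0.3, -2.9]
grip_width: 0.153
grip_force: 59.7
```

Call:
{"op": "send_rows", "data": {
  "deltas": "0.004 0 0 0; 0.004 0 0 0; 0.004 0 0 0"
}}

```text
t: 29.58
tcp_pos: [0.6046, 0.0003, 0.0556]
eef_rot: [0.707, 0.707, -0.0, 0.0]
force: [-0.3, -1.4, -2.8]
grip_width: 0.154
grip_force: 59.8
```

Call:
{"op": "send_rows", "data": {
  "deltas": "0 0 0.0016 0; 0 0 0.0016 0; 0.004 0 0.0016 0; 0.004 0 0.0016 0; 0.004 0 0.0016 0"
}}

```text
t: 30.2
tcp_pos: [0.6048, 0.0006, 0.0547]
eef_rot: [0.707, 0.707, -0.001, 0.002]
force: [0.1, -9.8, -2.4]
grip_width: 0.152
grip_force: 59.9
```

Call:
{"op": "send_rows", "data": {
  "deltas": "0.003 0 0 0; 0.003 0 0 0; 0.003 0 0 0"
}}

```text
t: 30.58
tcp_pos: [0.6048, 0.0007, 0.0548]
eef_rot: [0.707, 0.708, -0.002, 0.003]
force: [-1.0, -13.9, -1.6]
grip_width: 0.152
grip_force: 60.0
```

Call:
{"op": "send_rows", "data": {
  "deltas": "0 0 0 0; 0 0 0 0; 0 0 0 0",
  "gripper": 0.5
}}

```text
t: 30.95
tcp_pos: [0.6046, 0.0056, 0.0547]
eef_rot: [0.707, 0.707, 0.0, -0.0]
force: [0.8, -0.7, 0.5]
grip_width: 0.502
grip_force: 0.0
```

Call:
{"op": "send_rows", "data": {
  "deltas": "0 0 -0.08 0; 0 0 -0.18 0; 0 0 -0.28 0; 0 0 -0.28 0; 0 0 -0.28 0"
}}

```text
t: 31.58
tcp_pos: [0.6041, 0.0054, 0.2226]
eef_rot: [0.707, 0.707, 0.0, -0.0]
force: [0.0, -0.4, -0.6]
grip_width: 0.504
grip_force: 0.0
```

```bash
python3 - <<'E'
from plan import *
print(now()[1])
plan((.46,.2,.25,92))
E
```

```text
[6.04079746e-01 5.36424164e-03 2.22630312e-01 8.99978750e+01]
   0.3244 -0.2401 -0.0456 -0.0111 rows 5 -> [ 0.46  0.2   0.25 92.  ]
```

Call:
{"op": "send_rows", "data": {
  "deltas": "0.324 -0.24 -0.045 0; 0.324 -0.24 -0.045 0; 0.324 -0.24 -0.045 0; 0.324 -0.24 -0.045 0; 0.324 -0.24 -0.045 0"
}}

```text
t: 32.2
tcp_pos: [0.4567, 0.2018, 0.2479]
eef_rot: [0.705, 0.709, -0.002, -0.002]
force: [-0.1, -0.7, -0.5]
grip_width: 0.503
grip_force: 0.0
```

```bash
python3 - <<'E'
from plan import *
print(now()[1])
for n in("wrist","side","top"):
    s=viewer.snapshot(n)
    for d in cut_out(s,"cas1"):
        if d["p"]>.3:
            p=ray(s,px(d["at"]),.04);z=.008 if p[0]>.54 else 0; print(n,d["p"],fit([(s,d["mask"])],[p[0],p[1],0],z))
    if n=="wrist":cv2.imwrite("pics/w6.png",s["pixels"][:,:,::-1])
E
```

```text
[ 0.45672764  0.20176711  0.24792379 90.28199423]
wrist 0.71 (array([ 0.61287141,  0.06621094, -0.8214766 ]), np.float64(2.712690591812134))
wrist 0.64 (array([ 0.44206936,  0.28119466, -0.02277845]), np.float64(0.027387812733650208))
side 0.66 (array([ 0.60720566, -0.02138736,  0.36818922]), np.float64(0.9299450516700745))
side 0.62 (array([0.44358538, 0.27141088, 0.09968385]), np.float64(0.5120521783828735))
side 0.61 (array([0.60747517, 0.02749724, 0.35053827]), np.float64(0.8052738308906555))
side 0.44 (array([0.42524818, 0.35926374, 1.70390977]), np.float64(0.22250978648662567))
top 0.8 (array([0.42996733, 0.28706743, 0.28341739]), np.float64(0.9411231875419617))
top 0.65 (array([ 0.59830013,  0.054903  , -0.03429534]), np.float64(0.11051502078771591))
top 0.6 (array([0.60452967, 0.00120625, 0.0102165 ]), np.float64(0.050798457115888596))
```

View pics/w6.png

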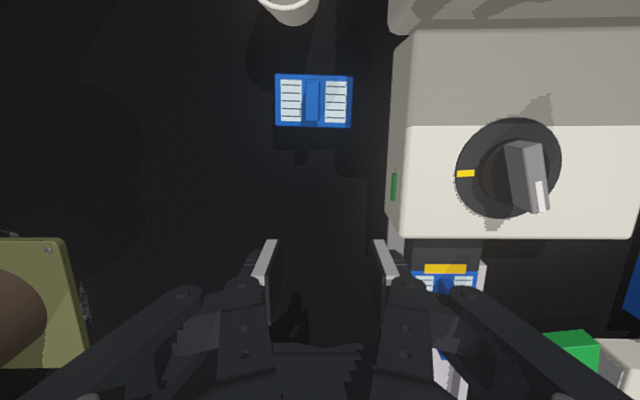

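```bash
python3 - <<'E'
from plan import *
plan((.4418,.2812,.15,88.7),(.4418,.2812,.042,88.7),(.4418,.2812,.16,88.7),(.6036,-.064,.16,90))
E
```

```text
0.1381 -0.0325 0.1645 0.0065 rows 4 -> [ 0.4418  0.2812  0.15   88.7   ]
   0.0000 0.0000 0.1800 -0.0000 rows 3 -> [4.418e-01 2.812e-01 4.200e-02 8.870e+01]
   0.0000 0.0000 -0.1967 -0.0000 rows 3 -> [ 0.4418  0.2812  0.16   88.7   ]
   -0.2845 0.1413 -0.0000 -0.0036 rows 5 -> [ 0.5227  0.1086  0.16   89.35  ]
   -0.2861 0.1381 -0.0000 -0.0036 rows 5 -> [ 6.036e-01 -6.400e-02  1.600e-01  9.000e+01]
```

Call:
{"op": "send_rows", "data": {
  "deltas": "0.138 -0.0325 0.164 0.0065; 0.138 -0.0325 0.164 0.0065; 0.138 -0.0325 0.164 0.0065; 0.138 -0.0325 0.164 0.0065; 0.138 -0.0325 0.164 0.0065"
}}

```text
t: 33.12
tcp_pos: [0.4428, 0.2815, 0.1525]
eef_rot: [0.715, 0.699, 0.001, 0.001]
force: [0.1, 0.1, 0.6]
grip_width: 0.502
grip_force: 0.0
```

Call:
{"op": "send_rows", "data": {
  "deltas": "0 0 0.09 0; 0 0 0.178 0; 0 0 0.18 0; 0 0 0.18 0; 0 0 0.18 0"
}}

```text
t: 33.75
tcp_pos: [0.4433, 0.283, 0.0457]
eef_rot: [0.715, 0.7, 0.003, 0.001]
force: [1.5, 0.1, 0.3]
grip_width: 0.498
grip_force: 0.0
```

Call:
{"op": "send_rows", "data": {
  "deltas": "0 0 0 0; 0 0 0 0; 0 0 0 0; 0 0 0 0; 0 0 0 0",
  "gripper": 0
}}

```text
t: 34.38
tcp_pos: [0.4421, 0.2827, 0.0445]
eef_rot: [0.714, 0.7, 0.001, 0.0]
force: [0.4, -0.2, 7.9]
grip_width: 0.153
grip_force: 62.7
```

Call:
{"op": "send_rows", "data": {
  "deltas": "0 0 -0.05 0; 0 0 -0.197 0; 0 0 -0.197 0; 0 0 -0.197 0; 0 0 -0.197 0"
}}

```text
t: 35.0
tcp_pos: [0.4397, 0.2815, 0.1599]
eef_rot: [0.714, 0.7, -0.001, -0.0]
force: [0.9, -0.1, -3.4]
grip_width: 0.151
grip_force: 61.4
```

Call:
{"op": "send_rows", "data": {
  "deltas": "-0.2845 0.141 0 -0.0036; -0.2845 0.141 0 -0.0036; -0.2845 0.141 0 -0.0036; -0.2845 0.141 0 -0.0036; -0.2845 0.141 0 -0.0036"
}}

```text
t: 35.62
tcp_pos: [0.5206, 0.1093, 0.1593]
eef_rot: [0.711, 0.703, -0.002, -0.002]
force: [-0.8, 0.4, -3.3]
grip_width: 0.15
grip_force: 61.2
```

Call:
{"op": "send_rows", "data": {
  "deltas": "-0.286 0.138 0 -0.0036; -0.286 0.138 0 -0.0036; -0.286 0.138 0 -0.0036; -0.286 0.138 0 -0.0036; -0.286 0.138 0 -0.0036"
}}

```text
t: 36.25
tcp_pos: [0.602, -0.061, 0.16]
eef_rot: [0.706, 0.708, -0.001, -0.002]
force: [-0.8, 0.7, -3.4]
grip_width: 0.156
grip_force: 61.2
```

```bash
python3 - <<'E'
from plan import *
s=viewer.snapshot("wrist")
print(now()[1],now()[0]["grip_width"])
for d in cut_out(s,"cas1"):
    if d["p"]>.3:
        p=ray(s,px(d["at"]),.04); print(d["p"],fit([(s,d["mask"])],[.6036,p[1],0],.008),fit([(s,d["mask"])],[.6036,-.065,0],now()[1][2]-.045))
plan((.6036,-.064,.056,90))
E
```

```text
[ 6.01792681e-01 -6.04617056e-02  1.60256899e-01  9.01891094e+01] 0.15192263209042506
0.93 (array([0.60311092, 0.05432268, 0.00186031]), np.float64(0.05704811215400696)) (array([ 0.70841481, -0.27981481, -1.08888889]), np.float64(1.0))
0.71 (array([ 6.04166061e-01,  3.37997868e-04, -1.18581156e-03]), np.float64(0.021226907148957253)) (array([ 0.70841481, -0.27981481, -1.08888889]), np.float64(1.0))
0.64 (array([ 0.60706666, -0.08891271,  0.00082295]), np.float64(0.6209447979927063)) (array([ 0.60150648, -0.06163454,  0.00630608]), np.float64(0.3292709290981293))
   -0.0062 0.0029 0.1742 0.0012 rows 3 -> [ 6.036e-01 -6.400e-02  5.600e-02  9.000e+01]
```

Call:
{"op": "send_rows", "data": {
  "deltas": "-0.006 0.003 0.08 0; -0.006 0.003 0.16 0; -0.006 0.003 0.178 0; -0.006 0.003 0.178 0; -0.006 0.003 0.178 0"
}}

```text
t: 36.98
tcp_pos: [0.6061, -0.0655, 0.0559]
eef_rot: [0.706, 0.708, 0.001, 0.001]
force: [0.4, -0.0, -2.9]
grip_width: 0.154
grip_force: 61.3
```

Call:
{"op": "send_rows", "data": {
  "deltas": "0.008 0 0.002 0; 0.01 0 0.002 0; 0.01 0 0.002 0; 0.01 0 0.002 0"
}}

```text
t: 37.48
tcp_pos: [0.6051, -0.0603, 0.0534]
eef_rot: [0.707, 0.708, 0.0, 0.0]
force: [-0.3, -0.1, -3.2]
grip_width: 0.152
grip_force: 61.3
```

Call:
{"op": "send_rows", "data": {
  "deltas": "0.004 0 0 0; 0.004 0 0 0; 0.004 0 0 0"
}}

```text
t: 37.85
tcp_pos: [0.605, -0.0579, 0.0533]
eef_rot: [0.707, 0.708, -0.0, -0.0]
force: [-1.6, 0.5, -2.3]
grip_width: 0.155
grip_force: 61.3
```

Call:
{"op": "send_rows", "data": {
  "deltas": "0.006 0 0 0; 0.006 0 0 0; 0.006 0 0 0"
}}

```text
t: 38.22
tcp_pos: [0.605, -0.0542, 0.0533]
eef_rot: [0.706, 0.708, -0.0, 0.0]
force: [-0.3, 0.3, -3.2]
grip_width: 0.153
grip_force: 61.3
```

Call:
{"op": "send_rows", "data": {
  "deltas": "0.004 0 0 0; 0.004 0 0 0; 0.004 0 0 0"
}}

```text
t: 38.6
tcp_pos: [0.6051, -0.0519, 0.0534]
eef_rot: [0.706, 0.708, -0.0, 0.0]
force: [0.2, -1.5, -3.2]
grip_width: 0.152
grip_force: 61.2
```

Call:
{"op": "send_rows", "data": {
  "deltas": "0.002 0 0 0; 0.002 0 0 0; 0.002 0 0 0"
}}

```text
t: 38.98
tcp_pos: [0.6052, -0.0517, 0.0535]
eef_rot: [0.706, 0.708, -0.0, 0.001]
force: [0.5, -5.2, -3.9]
grip_width: 0.151
grip_force: 61.2
```

Call:
{"op": "send_rows", "data": {
  "deltas": "0.003 0 0 0; 0.003 0 0 0; 0.003 0 0 0"
}}

```text
t: 39.35
tcp_pos: [0.6053, -0.0516, 0.0536]
eef_rot: [0.706, 0.708, -0.001, 0.002]
force: [-0.4, -9.6, -2.0]
grip_width: 0.152
grip_force: 61.3
```

Call:
{"op": "send_rows", "data": {
  "deltas": "0 0 0 0; 0 0 0 0; 0 0 0 0",
  "gripper": 0.5
}}

```text
t: 39.72
tcp_pos: [0.6052, -0.0483, 0.0536]
eef_rot: [0.706, 0.708, 0.0, -0.0]
force: [-0.2, 0.2, 0.6]
grip_width: 0.499
grip_force: 0.0
```

Call:
{"op": "send_rows", "data": {
  "deltas": "0 0 -0.08 0; 0 0 -0.18 0; 0 0 -0.28 0; 0 0 -0.28 0; 0 0 -0.28 0"
}}

```text
t: 40.35
tcp_pos: [0.6047, -0.0485, 0.2215]
eef_rot: [0.706, 0.708, 0.0, -0.0]
force: [-0.7, 0.2, -0.2]
grip_width: 0.502
grip_force: 0.0
```

```bash
python3 - <<'E'
from plan import *
s=viewer.snapshot("wrist")
print(now()[1])
for d in cut_out(s,"cas1"):
    if d["p"]>.3:
        p=ray(s,px(d["at"]),.04); print(d["p"],fit([(s,d["mask"])],[.6036,p[1],0],.008))
plan((.604,-.125,.15,90),(.604,-.125,.030,90))
cv2.imwrite("pics/w7.png",s["pixels"][:,:,::-1])
E
```

```text
[ 6.03980319e-01 -4.84303251e-02  2.20232020e-01  9.01111145e+01]
0.82 (array([0.60303303, 0.05525942, 0.00235539]), np.float64(0.03109278902411461))
0.75 (array([ 0.60805281, -0.11017675,  0.00787524]), np.float64(0.050366681069135666))
0.7 (array([ 0.60397532,  0.00135075, -0.00373465]), np.float64(0.03661151975393295))
   -0.1276 0.0002 0.1160 0.0006 rows 3 -> [ 0.604 -0.125  0.15  90.   ]
   0.0000 0.0000 0.2000 -0.0000 rows 3 -> [ 6.04e-01 -1.25e-01  3.00e-02  9.00e+01]
```

View pics/w7.png

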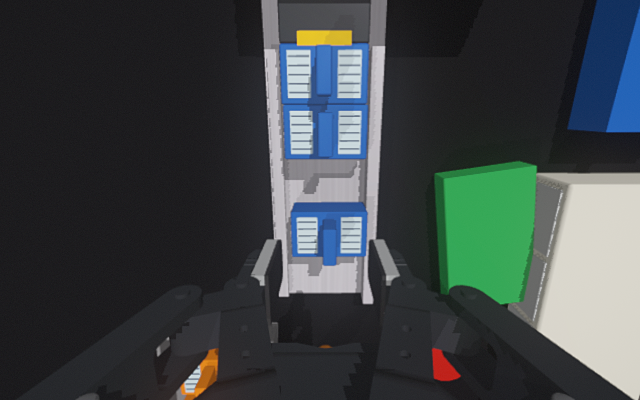

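```bash
python3 - <<'E'
from plan import *
plan((.607,-.1102,.13,90),(.607,-.1102,.050,90),(.6045,-.066,.052,90))
E
```

```text
-0.1029 0.0053 0.1493 0.0006 rows 3 -> [ 0.607  -0.1102  0.13   90.    ]
   0.0000 0.0000 0.1333 -0.0000 rows 3 -> [ 6.070e-01 -1.102e-01  5.000e-02  9.000e+01]
   0.0737 -0.0042 -0.0033 -0.0000 rows 2 -> [ 6.045e-01 -6.600e-02  5.200e-02  9.000e+01]
```

Call:
{"op": "send_rows", "data": {
  "deltas": "-0.103 0.0053 0.149 0; -0.103 0.0053 0.149 0; -0.103 0.0053 0.149 0; -0.103 0.0053 0.149 0; -0.103 0.0053 0.149 0"
}}

```text
t: 41.08
tcp_pos: [0.6093, -0.11, 0.1331]
eef_rot: [0.706, 0.708, 0.001, 0.001]
force: [0.2, 0.6, 0.4]
grip_width: 0.503
grip_force: 0.0
```

Call:
{"op": "send_rows", "data": {
  "deltas": "0 0 0.08 0; 0 0 0.133 0; 0 0 0.133 0; 0 0 0.133 0; 0 0 0.133 0"
}}

```text
t: 41.7
tcp_pos: [0.61, -0.1108, 0.0543]
eef_rot: [0.706, 0.708, 0.001, 0.002]
force: [0.4, -0.3, -0.2]
grip_width: 0.498
grip_force: 0.0
```

Call:
{"op": "send_rows", "data": {
  "deltas": "0 0 0 0; 0 0 0 0; 0 0 0 0; 0 0 0 0; 0 0 0 0",
  "gripper": 0
}}

```text
t: 42.32
tcp_pos: [0.6091, -0.1109, 0.0533]
eef_rot: [0.707, 0.708, 0.001, 0.001]
force: [-0.3, 0.4, 6.2]
grip_width: 0.154
grip_force: 59.2
```

Call:
{"op": "send_rows", "data": {
  "deltas": "0 0 -0.003 0; 0 0 -0.003 0; 0.04 -0.004 -0.003 0; 0.074 -0.004 -0.003 0; 0.074 -0.004 -0.003 0"
}}

```text
t: 42.95
tcp_pos: [0.6051, -0.0637, 0.0536]
eef_rot: [0.706, 0.709, -0.0, -0.001]
force: [-0.8, -0.6, -2.6]
grip_width: 0.157
grip_force: 58.5
```

Call:
{"op": "send_rows", "data": {
  "deltas": "0.01 0 0 0; 0.014 0 0 0; 0.014 0 0 0; 0.014 0 0 0"
}}

```text
t: 43.45
tcp_pos: [0.6059, -0.0582, 0.054]
eef_rot: [0.707, 0.708, 0.0, 0.0]
force: [-0.5, 0.7, -2.7]
grip_width: 0.154
grip_force: 58.5
```

Call:
{"op": "send_rows", "data": {
  "deltas": "0.004 0 0 0; 0.004 0 0 0; 0.004 0 0 0"
}}

```text
t: 43.82
tcp_pos: [0.6058, -0.0555, 0.0539]
eef_rot: [0.706, 0.708, -0.0, 0.0]
force: [-0.2, -0.2, -3.9]
grip_width: 0.152
grip_force: 58.5
```

Call:
{"op": "send_rows", "data": {
  "deltas": "0.004 0 0 0; 0.004 0 0 0; 0.004 0 0 0"
}}

```text
t: 44.2
tcp_pos: [0.6059, -0.0538, 0.054]
eef_rot: [0.706, 0.708, -0.0, 0.0]
force: [-0.4, -4.9, -2.8]
grip_width: 0.157
grip_force: 58.5
```

Call:
{"op": "send_rows", "data": {
  "deltas": "0.003 0 0.001 0; 0.003 0 0.001 0; 0.003 0 0.001 0"
}}

```text
t: 44.58
tcp_pos: [0.606, -0.0537, 0.0541]
eef_rot: [0.706, 0.708, -0.001, 0.002]
force: [-1.8, -10.3, 1.4]
grip_width: 0.155
grip_force: 59.1
```

Call:
{"op": "send_rows", "data": {
  "deltas": "0 0 0 0; 0 0 0 0; 0 0 0 0",
  "gripper": 0.5
}}

```text
t: 44.95
tcp_pos: [0.606, -0.0506, 0.0535]
eef_rot: [0.706, 0.708, 0.0, -0.0]
force: [-0.1, 0.1, -0.1]
grip_width: 0.505
grip_force: 0.0
```

Call:
{"op": "send_rows", "data": {
  "deltas": "0 0 -0.08 0; 0 0 -0.18 0; 0 0 -0.28 0; 0 0 -0.28 0; 0 0 -0.28 0"
}}

```text
t: 45.58
tcp_pos: [0.6054, -0.0508, 0.2214]
eef_rot: [0.706, 0.708, 0.0, -0.0]
force: [-0.8, 0.8, -0.9]
grip_width: 0.498
grip_force: 0.0
```

```bash
cat > row.py <<'E'
from plan import *
s=viewer.snapshot("wrist")
print(now()[1])
for d in cut_out(s,"cas1"):
    if d["p"]>.3:
        p=ray(s,px(d["at"]),.04); print(d["p"],fit([(s,d["mask"])],[.6036,p[1],0],.008))
E
python3 row.py; python3 -c "
from plan import *
plan((.604,-.125,.15,90),(.604,-.125,.030,90))"
```

```text
[ 6.04775074e-01 -5.08078980e-02  2.20207716e-01  9.01111087e+01]
0.98 (array([0.60310747, 0.05522862, 0.00276773]), np.float64(0.04719698429107666))
0.7 (array([ 0.56262454, -0.51829564, -2.0557537 ]), np.float64(1.0))
0.62 (array([0.60424427, 0.00127545, 0.00758351]), np.float64(0.026234736666083336))
0.6 (array([ 0.60535475, -0.055238  , -0.00209179]), np.float64(0.1106690838932991))
   -0.1236 -0.0011 0.1159 0.0006 rows 3 -> [ 0.604 -0.125  0.15  90.   ]
   0.0000 0.0000 0.2000 -0.0000 rows 3 -> [ 6.04e-01 -1.25e-01  3.00e-02  9.00e+01]
```

Call:
{"op": "send_rows", "data": {
  "deltas": "-0.124 -0.001 0.116 0; -0.124 -0.001 0.116 0; -0.124 -0.001 0.116 0; -0.124 -0.001 0.116 0; -0.124 -0.001 0.116 0",
  "gripper": 0
}}

```text
t: 46.3
tcp_pos: [0.606, -0.1248, 0.1525]
eef_rot: [0.706, 0.708, 0.001, 0.0]
force: [-0.1, 0.0, 0.3]
grip_width: -0.002
grip_force: 0.0
```

Call:
{"op": "send_rows", "data": {
  "deltas": "0 0 0.1 0; 0 0 0.2 0; 0 0 0.2 0; 0 0 0.2 0"
}}

```text
t: 46.8
tcp_pos: [0.6071, -0.1255, 0.0338]
eef_rot: [0.706, 0.708, 0.001, 0.001]
force: [0.4, 0.3, 0.7]
grip_width: 0.0
grip_force: 0.0
```

Call:
{"op": "send_rows", "data": {
  "deltas": "0.02 0 0 0; 0.044 0 0 0; 0.044 0 0 0; 0.044 0 0 0"
}}

```text
t: 47.3
tcp_pos: [0.6056, -0.099, 0.0324]
eef_rot: [0.706, 0.708, 0.0, 0.0]
force: [0.2, -0.7, -0.2]
grip_width: -0.001
grip_force: 0.0
```

Call:
{"op": "send_rows", "data": {
  "deltas": "0.006 0 0 0; 0.006 0 0 0; 0.006 0 0 0"
}}

```text
t: 47.68
tcp_pos: [0.6052, -0.0958, 0.0316]
eef_rot: [0.707, 0.708, -0.0, -0.0]
force: [-0.4, -0.5, 0.2]
grip_width: -0.003
grip_force: 0.0
```

Call:
{"op": "send_rows", "data": {
  "deltas": "0.005 0 0 0; 0.005 0 0 0; 0.005 0 0 0"
}}

```text
t: 48.05
tcp_pos: [0.6053, -0.0926, 0.0317]
eef_rot: [0.706, 0.708, -0.0, -0.0]
force: [-0.7, -0.2, 0.8]
grip_width: -0.002
grip_force: 0.0
```

Call:
{"op": "send_rows", "data": {
  "deltas": "0.004 0 0 0; 0.004 0 0 0; 0.004 0 0 0"
}}

```text
t: 48.42
tcp_pos: [0.6054, -0.092, 0.0318]
eef_rot: [0.706, 0.708, -0.001, 0.001]
force: [0.3, -5.8, -0.2]
grip_width: -0.001
grip_force: 2.9
```

Call:
{"op": "send_rows", "data": {
  "deltas": "0.003 0 0 0; 0.003 0 0 0; 0.003 0 0 0"
}}

```text
t: 48.8
tcp_pos: [0.6054, -0.092, 0.0318]
eef_rot: [0.706, 0.708, -0.002, 0.002]
force: [-0.7, -10.7, 0.0]
grip_width: -0.003
grip_force: 5.5
```

Call:
{"op": "send_rows", "data": {
  "deltas": "-0.04 0 0 0; -0.04 0 -0.1 0; -0.04 0 -0.2 0; -0.04 0 -0.3 0; -0.04 0 -0.38 0"
}}

```text
t: 49.42
tcp_pos: [0.6056, -0.1124, 0.2627]
eef_rot: [0.707, 0.708, 0.001, 0.001]
force: [1.2, 0.1, -0.2]
grip_width: 0.002
grip_force: 0.0
```

```bash
python3 -c "
from plan import *
plan((.636,.14,.30,90))"
```

```text
0.4206 0.0513 -0.0622 0.0005 rows 6 -> [ 0.636  0.14   0.3   90.   ]
```

Call:
{"op": "send_rows", "data": {
  "deltas": "0.421 0.051 -0.062 0; 0.421 0.051 -0.062 0; 0.421 0.051 -0.062 0; 0.421 0.051 -0.062 0; 0.421 0.051 -0.062 0",
  "gripper": 0.6
}}

```text
t: 50.05
tcp_pos: [0.6356, 0.1449, 0.2975]
eef_rot: [0.705, 0.71, 0.001, -0.0]
force: [-0.2, -0.9, -0.5]
grip_width: 0.605
grip_force: 0.0
```

Call:
{"op": "send_rows", "data": {
  "deltas": "0 0 0 0; 0 0 0 0"
}}

```text
t: 50.3
tcp_pos: [0.6351, 0.1386, 0.2965]
eef_rot: [0.707, 0.707, -0.001, -0.0]
force: [-0.0, 0.5, 0.1]
grip_width: 0.596
grip_force: 0.0
```

```bash
cat > knob.py <<'E'
from plan import *
s=viewer.snapshot("wrist");print(now()[1])
P={}
for n,z in(("focus_grip",.121),("focus_pointer",.121),("focus_index",.092)):
    r=[(round(d["p"],2),px(d["at"]).round(1),ray(s,px(d["at"]),z)[:2].round(4)) for d in pinpoint(s,n) if d["p"]>.3];print(n,r)
    if r:P[n]=r[0][2]
hsv=cv2.cvtColor(s["pixels"],cv2.COLOR_RGB2HSV)
m=cv2.inRange(hsv,(20,120,120),(35,255,255));k=cv2.connectedComponentsWithStats(m)
for st,c in zip(k[2][1:],k[3][1:]):
    if st[4]>15: print("yellow",c,st[4],ray(s,c,.092)[:2])
m=cv2.inRange(hsv,(0,0,215),(180,40,255));k=cv2.connectedComponentsWithStats(m);print("white",[(c.round(1),st[:4],st[4]) for st,c in zip(k[2][1:],k[3][1:]) if 30<st[4]<2000])
cv2.imwrite("pics/%s.png"%__import__("sys").argv[1],s["pixels"][:,:,::-1])
E
python3 knob.py k1
```

```text
[ 0.63521057  0.13840349  0.29656579 89.98319677]
focus_grip [(0.7, array([324. ,  97.8]), array([0.6338, 0.2208]))]
focus_pointer [(0.59, array([332.5, 134.2]), array([0.6424, 0.1859]))]
focus_index [(0.85, array([286.3, 101.8]), array([0.5933, 0.2176]))]
yellow [284.78640777 104.73786408] 103 [0.59163866 0.21457002]
yellow [301.         205.95965418] 347 [0.6064911  0.10051931]
white [(array([327.5, 116.8]), array([321, 102,  14,  30], dtype=int32), np.int32(154)), (array([283.3, 215.4]), array([276, 214,  16,   3], dtype=int32), np.int32(34)), (array([283.7, 220. ]), array([276, 219,  16,   3], dtype=int32), np.int32(47)), (array([284.2, 226. ]), array([277, 224,  15,   4], dtype=int32), np.int32(46)), (array([283.7, 231.4]), array([277, 230,  14,   3], dtype=int32), np.int32(31)), (array([321. , 231.1]), array([315, 230,  12,   3], dtype=int32), np.int32(33)), (array([283.3, 237. ]), array([277, 236,  14,   3], dtype=int32), np.int32(39)), (array([285., 257.]), array([279, 256,  13,   3], dtype=int32), np.int32(39)), (array([286.3, 262. ]), array([279, 261,  15,   3], dtype=int32), np.int32(43)), (array([286.1, 267.1]), array([280, 266,  13,   3], dtype=int32), np.int32(34)), (array([550.6, 315.8]), array([508, 301,  70,  44], dtype=int32), np.int32(1498)), (array([501.7, 351.2]), array([496, 344,  13,  17], dtype=int32), np.int32(71)), (array([474.4, 389.7]), array([466, 376,  23,  24], dtype=int32), np.int32(187))]
```

View pics/k1.png

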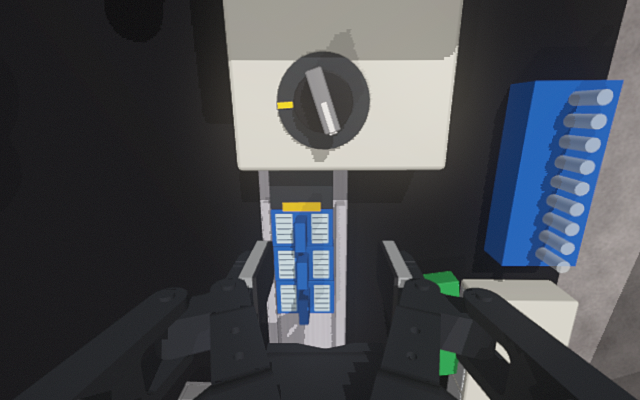

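```bash
python3 -c "
from plan import *
plan((.6336,.2216,.22,104),(.6336,.2216,.109,104))"
```

```text
0.1382 -0.0031 0.1280 -0.0779 rows 3 -> [  0.6336   0.2216   0.22   104.    ]
   0.0000 0.0000 0.1850 -0.0000 rows 3 -> [  0.6336   0.2216   0.109  104.    ]
```

Call:
{"op": "send_rows", "data": {
  "deltas": "0.138 -0.003 0.128 -0.078; 0.138 -0.003 0.128 -0.078; 0.138 -0.003 0.128 -0.078; 0.138 -0.003 0.128 -0.078; 0.138 -0.003 0.128 -0.078",
  "gripper": 0.5
}}

```text
t: 51.12
tcp_pos: [0.6347, 0.2218, 0.2219]
eef_rot: [0.615, 0.788, 0.001, 0.001]
force: [0.1, 0.3, 0.5]
grip_width: 0.503
grip_force: 0.0
```

Call:
{"op": "send_rows", "data": {
  "deltas": "0 0 0.08 0; 0 0 0.16 0; 0 0 0.182 0; 0 0 0.182 0; 0 0 0.182 0"
}}

```text
t: 51.75
tcp_pos: [0.6355, 0.2232, 0.1135]
eef_rot: [0.615, 0.789, 0.002, 0.001]
force: [-0.2, -0.5, 0.6]
grip_width: 0.501
grip_force: 0.0
```

Call:
{"op": "send_rows", "data": {
  "deltas": "0 0 0 0; 0 0 0 0; 0 0 0 0; 0 0 0 0; 0 0 0 0",
  "gripper": 0
}}

```text
t: 52.38
tcp_pos: [0.6314, 0.2227, 0.1128]
eef_rot: [0.615, 0.789, -0.001, -0.001]
force: [-6.7, -2.0, 7.6]
grip_width: 0.175
grip_force: 60.0
```

```bash
python3 -c "
from plan import *
s,p=now();print(p,s['force'],s['wrist_torque'],s['grip_width'])
plan((None,None,None,8))"
```

```text
[  0.63136333   0.22271118   0.11277761 104.14647917] [-6.69706578 -2.00817318  7.63310552] [-0.23640401  1.07094566 -0.02435968] 0.1750990287277509
   0.0000 0.0000 -0.0000 0.1780 rows 4 -> [ 0.6314  0.2227  0.1128 72.0977]
   0.0000 0.0000 -0.0000 0.1780 rows 4 -> [ 0.6314  0.2227  0.1128 40.0488]
   0.0000 0.0000 -0.0000 0.1780 rows 4 -> [0.6314 0.2227 0.1128 8.    ]
```

Call:
{"op": "send_rows", "data": {
  "deltas": "0 -0.004 0 0; 0 -0.004 0 0"
}}

```text
t: 52.62
tcp_pos: [0.6313, 0.2227, 0.1128]
eef_rot: [0.615, 0.789, 0.001, 0.0]
force: [-3.2, -0.4, 6.9]
grip_width: 0.179
grip_force: 60.0
```

Call:
{"op": "send_rows", "data": {
  "deltas": "0 0 0 0.09; 0 0 0 0.178; 0 0 0 0.178; 0 0 0 0.178; 0 0 0 0.178"
}}

```text
t: 53.25
tcp_pos: [0.6349, 0.2226, 0.1128]
eef_rot: [0.808, 0.589, 0.003, 0.002]
force: [4.7, -0.9, 2.9]
grip_width: 0.179
grip_force: 59.6
```

Call:
{"op": "send_rows", "data": {
  "deltas": "0 0 0 0.09; 0 0 0 0.178; 0 0 0 0.178; 0 0 0 0.178; 0 0 0 0.178"
}}

```text
t: 53.88
tcp_pos: [0.6379, 0.2206, 0.1129]
eef_rot: [0.939, 0.344, 0.006, 0.003]
force: [11.5, -6.8, -0.9]
grip_width: 0.177
grip_force: 59.2
```

Call:
{"op": "send_rows", "data": {
  "deltas": "0 0 0 0.09; 0 0 0 0.178; 0 0 0 0.178; 0 0 0 0.178; 0 0 0 0.178"
}}

```text
t: 54.5
tcp_pos: [0.6395, 0.2173, 0.1129]
eef_rot: [0.997, 0.071, 0.007, 0.004]
force: [14.5, -15.2, -1.4]
grip_width: 0.174
grip_force: 59.2
```

Call:
{"op": "send_rows", "data": {
  "deltas": "0 0 0 0; 0 0 0 0; 0 0 0 0",
  "gripper": 0.5
}}

```text
t: 54.88
tcp_pos: [0.6304, 0.2229, 0.1107]
eef_rot: [0.998, 0.071, -0.001, -0.0]
force: [0.4, 0.4, -0.7]
grip_width: 0.495
grip_force: 0.0
```

Call:
{"op": "send_rows", "data": {
  "deltas": "0 0 -0.05 0; 0 0 -0.15 0; 0 0 -0.25 0; 0 0 -0.25 0; 0 0 -0.25 0"
}}

```text
t: 55.5
tcp_pos: [0.6305, 0.2227, 0.2609]
eef_rot: [0.998, 0.07, -0.0, -0.0]
force: [0.1, 0.5, -1.5]
grip_width: 0.497
grip_force: 0.0
```

```bash
python3 -c "
from plan import *
plan((.636,.15,.26,50),(.636,.14,.26,90))"
```

```text
-0.0079 0.1213 0.0014 -0.2329 rows 5 -> [ 0.636  0.15   0.26  50.   ]
   -0.0128 0.0107 -0.0000 -0.2222 rows 5 -> [ 0.636  0.14   0.26  90.   ]
```

Call:
{"op": "send_rows", "data": {
  "deltas": "-0.008 0.121 0 -0.233; -0.008 0.121 0 -0.233; -0.008 0.121 0 -0.233; -0.008 0.121 0 -0.233; -0.008 0.121 0 -0.233"
}}

```text
t: 56.12
tcp_pos: [0.6352, 0.1497, 0.2583]
eef_rot: [0.907, 0.422, -0.002, -0.001]
force: [0.1, -0.5, -0.4]
grip_width: 0.499
grip_force: 0.0
```

Call:
{"op": "send_rows", "data": {
  "deltas": "-0.013 0.011 0 -0.222; -0.013 0.011 0 -0.222; -0.013 0.011 0 -0.222; -0.013 0.011 0 -0.222; -0.013 0.011 0 -0.222"
}}

```text
t: 56.75
tcp_pos: [0.6359, 0.1398, 0.2596]
eef_rot: [0.709, 0.705, -0.001, -0.001]
force: [-0.3, 0.1, -0.5]
grip_width: 0.501
grip_force: 0.0
```

```bash
cat > kk.py <<'E'
from plan import *
s=viewer.snapshot("wrist");print(now()[1])
for n,z in(("focus_grip",.121),("focus_pointer",.121),("focus_index",.092)):
    print(n,[(round(d["p"],2),px(d["at"]).round(1),ray(s,px(d["at"]),z)[:2].round(4)) for d in pinpoint(s,n) if d["p"]>.3])
A=np.array([.6333,.219])
ang=np.radians(np.arange(0,360,45))
print(proj(s,[*A,.09]),proj(s,[*A,.136]))
c=proj(s,[*A,.12])[0].astype(int);im=s["pixels"].copy()
k=7;x0,y0=c[0]-55,c[1]-40;cr=cv2.resize(im[y0:y0+80,x0:x0+110],None,fx=k,fy=k,interpolation=cv2.INTER_CUBIC)
print("crop origin",x0,y0)
cv2.imwrite("pics/%s.png"%__import__("sys").argv[1],cr[:,:,::-1])
E
python3 kk.py k2
```

```text
[ 0.63601336  0.13975516  0.25978036 89.67286243]
focus_grip [(0.65, array([320.2, 101.8]), array([0.6316, 0.2176]))]
focus_pointer [(0.97, array([284.7, 107.6]), array([0.6006, 0.2129]))]
focus_index [(0.64, array([283.6, 102.5]), array([0.5961, 0.2177]))]
[[322.44434848 100.89913785]] [[321.90509357  99.60250625]]
crop origin 267 60
```

View pics/k2.png

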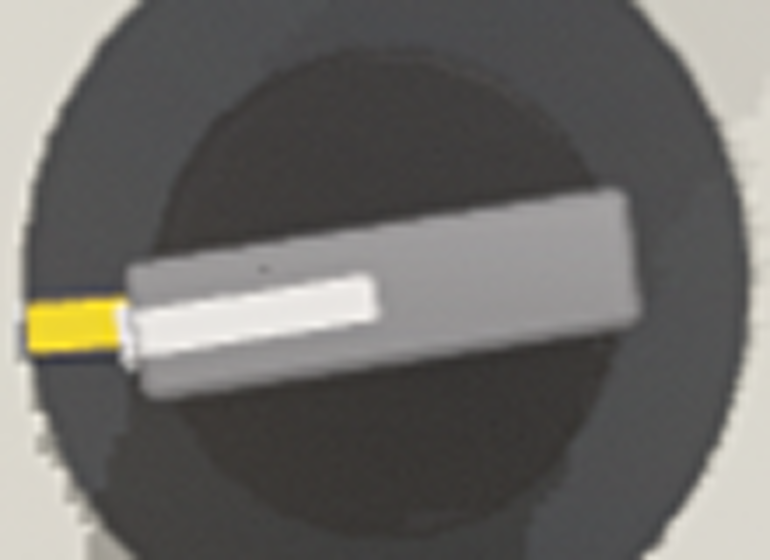

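```bash
python3 - <<'E'
from plan import *
s=viewer.snapshot("wrist")
f=lambda c,z:ray(s,(267+c[0]/7-.43,60+c[1]/7-.43),z)[:2]
ax=[f((383,295),.136),f((386,292),.106)];print(ax)
for c in((25,328),(77,326),(120,324)):
    for a in ax:
        d=f(c,.0915)-a;print(c,np.degrees(np.arctan2(d[1],d[0])),np.hypot(*d))
b=f((136,333),.136)-f((630,256),.136);print("bar",np.degrees(np.arctan2(b[1],b[0])),np.hypot(*b))
b=f((140,336),.136)-f((375,297),.136);print("ptr",np.degrees(np.arctan2(b[1],b[0])))
E
```

```text
[array([0.63338201, 0.21734466]), array([0.63343559, 0.21831181])]
(25, 328) -176.23127242084317 0.05001271034592012
(25, 328) -175.13242178643415 0.050138967127122826
(77, 326) -175.9290370774343 0.04283555871030807
(77, 326) -174.647623396351 0.04296841092810377
(120, 324) -175.65820836505998 0.03689716599299535
(120, 324) -174.1724159525819 0.03703626531734775
bar -171.81535218147573 0.05882686566746629
ptr -171.23676033720065
```

```bash
python3 -c "
from plan import *
plan((.6334,.217,.21,50),(.6334,.217,.21,8.2),(.6334,.217,.109,8.2))"
```

```text
0.1288 -0.0056 0.0843 0.2212 rows 5 -> [ 0.6334  0.217   0.21   50.    ]
   0.0000 0.0000 -0.0000 0.2322 rows 5 -> [0.6334 0.217  0.21   8.2   ]
   0.0000 0.0000 0.1683 -0.0000 rows 3 -> [0.6334 0.217  0.109  8.2   ]
```

Call:
{"op": "send_rows", "data": {
  "deltas": "0.129 -0.006 0.084 0.221; 0.129 -0.006 0.084 0.221; 0.129 -0.006 0.084 0.221; 0.129 -0.006 0.084 0.221; 0.129 -0.006 0.084 0.221"
}}

```text
t: 57.62
tcp_pos: [0.6331, 0.2172, 0.2105]
eef_rot: [0.906, 0.424, -0.0, -0.0]
force: [-0.2, 0.2, -0.1]
grip_width: 0.496
grip_force: 0.0
```

Call:
{"op": "send_rows", "data": {
  "deltas": "0 0 0 0.232; 0 0 0 0.232; 0 0 0 0.232; 0 0 0 0.232; 0 0 0 0.232"
}}

```text
t: 58.25
tcp_pos: [0.6332, 0.2169, 0.2107]
eef_rot: [0.997, 0.075, 0.0, -0.0]
force: [0.1, -0.3, -0.3]
grip_width: 0.5
grip_force: 0.0
```

Call:
{"op": "send_rows", "data": {
  "deltas": "0 0 0.08 0; 0 0 0.15 0; 0 0 0.168 0; 0 0 0.168 0; 0 0 0.168 0"
}}

```text
t: 58.88
tcp_pos: [0.6348, 0.2175, 0.1118]
eef_rot: [0.997, 0.073, 0.002, -0.0]
force: [-1.0, -0.6, 0.2]
grip_width: 0.498
grip_force: 0.0
```

Call:
{"op": "send_rows", "data": {
  "deltas": "0 0 0 0; 0 0 0 0; 0 0 0 0; 0 0 0 0; 0 0 0 0",
  "gripper": 0
}}

```text
t: 59.5
tcp_pos: [0.6344, 0.2164, 0.1117]
eef_rot: [0.997, 0.073, 0.002, 0.0]
force: [-0.4, -3.0, 6.3]
grip_width: 0.174
grip_force: 59.5
```

```bash
python3 -c "
from plan import *
s,p=now();print(p,s['force'],s['wrist_torque'],s['grip_width'])"
```

```text
[0.63435563 0.21635983 0.1116881  8.38621773] [-0.41506268 -2.9997368   6.31119336] [-0.47935862  0.06171365  0.06845901] 0.17353514808285783
```

Well centred. Turn 4.2° more (0.023).

Call:
{"op": "send_rows", "data": {
  "deltas": "0 0 0 0.024; 0 0 0 0.024; 0 0 0 0.024; 0 0 0 0.024"
}}

```text
t: 60.0
tcp_pos: [0.6344, 0.2163, 0.1117]
eef_rot: [0.999, 0.035, 0.002, 0.0]
force: [-0.2, -3.7, 6.1]
grip_width: 0.172
grip_force: 59.5
```

Call:
{"op": "send_rows", "data": {
  "deltas": "0 0 0 0; 0 0 0 0; 0 0 0 0",
  "gripper": 0.5
}}

```text
t: 60.38
tcp_pos: [0.6329, 0.2172, 0.1095]
eef_rot: [0.999, 0.036, -0.0, -0.0]
force: [-0.1, 0.3, -0.9]
grip_width: 0.495
grip_force: 0.0
```

Call:
{"op": "send_rows", "data": {
  "deltas": "0 0 -0.05 0; 0 0 -0.15 0; 0 0 -0.25 0; 0 0 -0.25 0; 0 0 -0.25 0"
}}

```text
t: 61.0
tcp_pos: [0.6327, 0.2171, 0.2595]
eef_rot: [0.999, 0.035, -0.0, -0.0]
force: [-0.4, -1.4, -0.2]
grip_width: 0.502
grip_force: 0.0
```

```bash
python3 -c "
from plan import *
plan((.60,.15,.26,47),(.60,.14,.26,90))"
```

```text
-0.0623 0.1076 -0.0008 -0.2385 rows 6 -> [ 0.6   0.15  0.26 47.  ]
   -0.0122 0.0114 -0.0000 -0.2389 rows 6 -> [ 0.6   0.14  0.26 90.  ]
```

Call:
{"op": "send_rows", "data": {
  "deltas": "-0.062 0.108 0 -0.238; -0.062 0.108 0 -0.238; -0.062 0.108 0 -0.238; -0.062 0.108 0 -0.238; -0.062 0.108 0 -0.238"
}}

```text
t: 61.62
tcp_pos: [0.5993, 0.1495, 0.2573]
eef_rot: [0.918, 0.397, -0.002, -0.001]
force: [-0.0, -0.2, 0.2]
grip_width: 0.5
grip_force: 0.0
```

Call:
{"op": "send_rows", "data": {
  "deltas": "-0.012 0.011 0 -0.239; -0.012 0.011 0 -0.239; -0.012 0.011 0 -0.239; -0.012 0.011 0 -0.239; -0.012 0.011 0 -0.239"
}}

```text
t: 62.25
tcp_pos: [0.5998, 0.14, 0.2584]
eef_rot: [0.709, 0.705, -0.001, -0.001]
force: [0.3, 0.7, -0.4]
grip_width: 0.501
grip_force: 0.0
```

```bash
python3 kk.py k3;python3 row.py
```

```text
[ 0.59997095  0.1400326   0.25859321 89.60051524]
focus_grip [(0.81, array([360.8, 100.8]), array([0.6307, 0.2184]))]
focus_pointer [(0.86, array([322.4, 105.2]), array([0.5976, 0.215 ]))]
focus_index [(0.9, array([319.3, 106. ]), array([0.5943, 0.2146]))]
[[359.92814072 100.85379374]] [[365.94595768  99.53981484]]
crop origin 308 60
[ 0.60039261  0.14000415  0.25940376 89.77798294]
0.93 (array([ 0.60356854, -0.00526486, -0.00359905]), np.float64(0.4921976625919342))
0.91 (array([ 0.60255699,  0.04977923, -0.00345645]), np.float64(0.3007553517818451))
0.78 (array([ 0.60486687, -0.05939756,  0.01600481]), np.float64(0.5977808237075806))
```

View pics/k3.png

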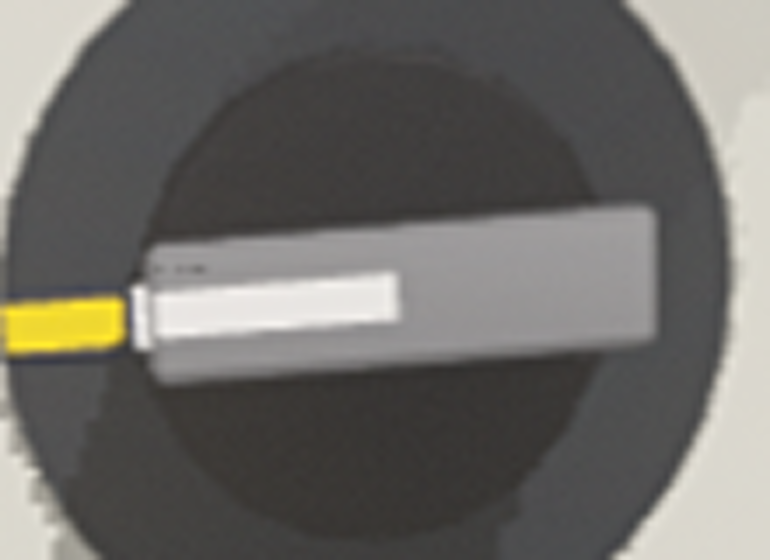

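Call:
{"op": "send_rows", "data": {
  "deltas": "-0.25 -0.05 -0.08 0; -0.25 -0.05 -0.08 0; -0.25 -0.05 -0.08 0; -0.25 -0.05 -0.08 0; -0.25 -0.05 -0.08 0"
}}

```text
t: 63.18
tcp_pos: [0.5703, -0.0095, 0.3076]
eef_rot: [0.708, 0.706, 0.0, -0.0]
force: [0.0, 0.6, 0.5]
grip_width: 0.5
grip_force: 0.0
```

```bash
python3 row.py; python3 - <<'E'
from plan import *
for n in("top","side"):
    s=viewer.snapshot(n)
    for t in("done1","cas1"):
        for d in cut_out(s,t):
            if d["p"]>.4: print(n,t,round(d["p"],2),fit([(s,d["mask"])],ray(s,px(d["at"]),.04)*[1,1,0],.005 if t=="done1" else .008))
s=viewer.snapshot("wrist");cv2.imwrite("pics/end.png",s["pixels"][:,:,::-1])
E
```

```text
[ 5.70227268e-01 -9.05743274e-03  3.07301216e-01  8.99213929e+01]
0.89 (array([ 0.60442118, -0.05538939, -0.0125553 ]), np.float64(0.14611144363880157))
0.82 (array([ 0.60176775,  0.05474822, -0.00198742]), np.float64(0.05884094908833504))
top done1 0.62 (array([ 0.45900642, -0.308207  ,  0.01572951]), np.float64(0.05338035151362419))
top done1 0.58 (array([ 0.45624909, -0.37767582, -0.0079786 ]), np.float64(0.05384250357747078))
top cas1 0.72 (array([ 0.60052671,  0.05393488, -0.02801936]), np.float64(0.14666114747524261))
top cas1 0.57 (array([0.59590421, 0.00841128, 0.2624926 ]), np.float64(5.2061686515808105))
top cas1 0.5 (array([ 0.60710452, -0.04719041, -0.00679012]), np.float64(2.076704502105713))
side done1 0.7 (array([ 0.46285289, -0.40868386,  0.19475475]), np.float64(1.248494029045105))
side done1 0.56 (array([ 0.4642366 , -0.32869396,  0.31703786]), np.float64(0.32352179288864136))
side cas1 0.94 (array([ 0.60679553, -0.01909645,  0.34293808]), np.float64(1.0874696969985962))
side cas1 0.93 (array([0.60500027, 0.03597513, 0.36618946]), np.float64(0.8494664430618286))
side cas1 0.87 (array([ 0.61035908, -0.08353416,  0.3246061 ]), np.float64(1.2038993835449219))
```

View pics/end.png

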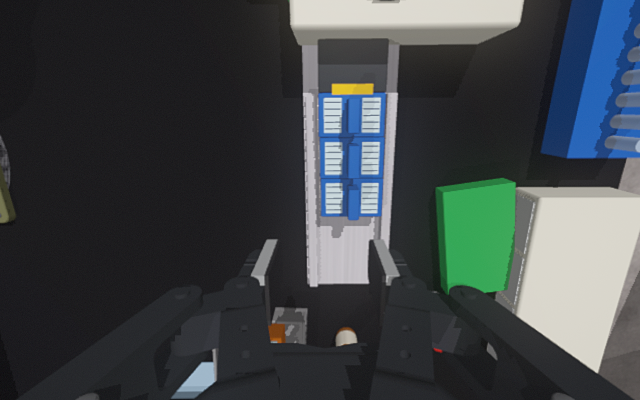

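The three blue cassettes stand close together against the dock at (350, 90–215), the oranges are in the tray, and the knob is at the mark.

```bash
python3 -c "
from workcell import job
print(job.hand_in())"
```

```text
the job is handed in; nothing more can be done
None
```

Job handed in at about 64 s of the 210 s allowed: both orange cassettes stand in the out-tray, all three blue cassettes are flush against the dock with labels towards the robot (one was knocked away partway through and put back), and the knob pointer is at the yellow mark; no verdict was returned.

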